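Load the fraction collector and relock its swing arm

ROBOT

A 7-joint arm with a two-finger parallel gripper is mounted at the origin on the work surface. World frame = base frame: x ahead of the robot, y to its left, z up, the work surface at z = 0. Lengths are in mm, angles in rad, forces in N, time in s.
With the tool pointing down it reaches from about 425 to 1025 mm from the base axis. Payload 9.4 kg.
Tool frame: the origin (TCP) lies between the finger pads; the fingertips stand 17 mm ahead of it and the grasp point (between the pads) lies 2 mm behind it; z points along the fingers, x is the direction in which the jaws open and shut, and the axes are right-handed (so a half turn about z gives the same grasp; the last joint's range is limited). The gripper opens to 85 mm and grips with 20 to 120 N. Pads are 22 mm wide; open, the fingers measure 114 mm over their backs; the gripper's body (76 mm by 85 mm) begins 54 mm behind the grasp point. The pads swing forward as they close: fully open they stand 13 mm farther back than shut.
Start: joints at [1.112, 0.599, -0.003, 1.599, 0.002, 0.943, -0.08], TCP at [270.12, -672.8, 248.275] pointing down, gripper open.
Joint ranges: [-2.57, 2.57], [-0.35, 1.97], [-1.29, 1.29], [0.11, 2.56], [-1.05, 4.19], [0.11, 1.86], [-2.63, 2.63]. Speed limits (rad/s): [2.22, 2.22, 3.01, 3.01, 3.14, 3.14, 3.14].

INTERFACE

Orientations are given as a unit quaternion [x, y, z, w].
In Python, from plant import readout, viewer, order gives the robot as it stands.
- The arm moves only by the tool carry_out, never from a script. Its argument "targets" is text: rows parted by semicolons, each of 7 numbers parted by spaces: the shift along the tool's x, y, z in units of 60 mm (1.0 is 60 mm), then the turn, a rotation vector about the tool's x, y, z in units of 8 degrees (1.0 is 8 degrees), then the opening, from 0 (shut) to 1 (fully open). A call has exactly 5 rows; each row is the pose to reach, as a shift and turn from the pose commanded when the call began, along the tool's axes at that moment; what a row does not reach only later rows make up. A row lasts 1/8 s, in which the tool goes at most 62.5 mm and 10.7 degrees, less where a joint would pass 70% of its speed; a pose out of reach is approached as far as the arm can. A call with a gripper value outside its range is refused whole. The fingers move at their own pace and stop on an object; "squeeze" is the grip in N (left out, the last holds). Time passes only in rows, so rows that repeat a pose let the fingers close, or fill a call up. It gives the time, the measured TCP pose, the force and the opening at its end, in the units of the state.
- readout.observe(): the state, without advancing time (a new reading comes with each control period).
- viewer.camera(name): name is "side" or "top" or "wrist"; returns the picture (420x560x3 uint8, red, green, blue); there is no depth.
- viewer.camera_params(name): a dict with "fov_y" (degrees; the focal length in pixels is half the picture's height over the tangent of half this angle, whatever the lens; pixels are square), "cx", "cy" (the principal point, pixels), "k1" (the pictures are not rectified: a ray, as slopes to the right and down, at radius r is drawn at 1 + k1 r^2 times it, then the intrinsics apply), "R" (3x3) and "t" (3): a world point X has camera coordinates R X + t; the wrist camera has in their place "hand_eye" (4x4, takes a point from camera to tool coordinates, whose origin is the TCP and whose axes are the tool frame's). Camera axes: x right, y down, z forward; pixel columns grow to the right and rows downward; lengths in mm; the calibration is good to about 2 mm. A picture is of the moment at which its call begins: read the wrist's pose just before it. camera_params takes no time and is no camera call.
- order.close_job(): hands the job in, once; it reports no verdict.
The state is a dict: "clock": time; "joint_positions": joint angles; "joint_vel": joint speeds; "tau": joint torques, N m; "eef_pos": TCP position; "tool_rot": TCP orientation; "ft_force": force on the tool from outside, world axes, zero at the start; "torque": the same for the moment, N m; "width": finger opening in mm.
Only numpy, scipy, OpenCV 4.12 (cv2) and the standard library are available. Lean on these libraries where they do the work, as an engineer would, in place of code of your own. Each camera call takes 0.05 s, during which the arm holds its last target. There are 200 camera calls.

TASK

Get the fraction collector ready: pull up the red T-bar plunger and twist it so that it stays out, swing the nozzle arm well clear to the back, and fit the blue jar tray fully down over the three studs. Then stand every white square jar on the tray in one straight row, flush against the fence and packed side by side from the end stop, and when the row is right swing the arm back over it and twist the plunger back so that it drops fully home and locks the arm. Leave everything else on the bench alone.

Things in the scene. Friction and masses are not known exactly. Their poses are not given: they have to be found in the camera images.
- bed (a point): centre of the tray bed on top of the white fraction collector's base, 40 mm above the bench; x to the collector's back (away from the robot), y to its left. Three brass studs, 11 mm thick, tapered, 9.5 mm tall, stand at (x, y) = (-60, 0), (33, 85), (33, -85) mm. The base covers x -120 to 95, y -145 to 250 mm.
- pivot (a point): swing axis of the white swing arm, at the arm's upper face (175 mm above the bench), at x -23, y 210 mm from the bed centre, on an aluminium column. The arm is 275 mm long, 26 mm wide, 150 to 175 mm above the bench; its nozzles reach down to 117 mm. A fixed index plate under it (top at 142 mm) covers x -57 to 39, y 142 to 242 mm of the bed's frame.
- boom (a joint): angle of the swing arm, rad. 0: working position, pointing along the bed's -y over the jar row; there the pin drops into the index plate's notch (within about 0.03 rad). Grows counter-clockwise from above as it swings to the collector's back; at 1.57 it points along the bed's +x. Stops at -0.08 and 1.75. Light friction (0.12 N m); it stays where it is left.
- boom_grip (a point): grip point (208 mm above the bench) of the black upright post on the swing arm, 18 mm thick, 54 mm tall (top 229 mm above the bench), 115 mm out from the pivot; for swinging the arm. Turns with the arm.
- tbar_grip (a point): grip centre of the plunger's red T-bar (46 mm long, 14 mm wide, 20 mm tall), 2 mm above its middle, 226 mm above the bench when home. The bar lies along this point's y axis. It stands on the swing arm, 50 mm out from the pivot, over a brass collar 27 x 26 mm whose top is 197 mm above the bench.
- plunger (a joint): how far the plunger is pulled up, m. 0: home, pin in the notch, arm locked. It must be up 12.5 mm before it can be twisted; upper stop 18 mm; the spring pulls down with 5 N at home, 11 N fully out. Twisted, it rests at about 12.5 mm. Twisted back while off the notch, its pin rides on the index plate at 9.5 mm and the arm can still be swung.
- tbar (a joint): twist of the T-bar, rad. 0: in line with the arm, its cross pin over the collar's slot, so that the plunger can drop. Grows counter-clockwise from above to a stop at 1.4; from about 0.5 the cross pin rests on the collar and holds the plunger out.
- tray: blue tray plate 10 mm thick, x -75 to 50, y -114 to 106 mm, about 0.45 kg. Origin on the underside below the fence's middle; x to its back. 14 mm holes at (-60, 0), (33, 85), (33, -85) fit the studs one way; fitted, its frame is the bed's. Fence 6 mm thick along y at x 0; end stop 8 mm thick at y 95 to 103 runs forward from its left end; both 18 mm above the plate. Jars go in front (-x) of the fence.
- tray_grip (a point): grip point of the tray's upright steel handle plate, 10 mm thick (x), 70 mm long (y), from the plate to 56 mm above the tray's underside, at x = 33 mm; this point is 42 mm above the underside.
- jar1_center (a point): centre (25 mm above its base) of an open white square collecting jar, 40 x 40 mm, 50 mm tall, 3 mm walls, about 60 g; x and y are normal to its side walls. May be absent (None).
- jar2_center (a point): centre (25 mm above its base) of an open white square collecting jar, 40 x 40 mm, 50 mm tall, 3 mm walls, about 60 g; x and y are normal to its side walls. May be absent (None).
- jar3_center (a point): centre (25 mm above its base) of an open white square collecting jar, 40 x 40 mm, 50 mm tall, 3 mm walls, about 60 g; x and y are normal to its side walls. May be absent (None).
- jar4_center (a point): centre (25 mm above its base) of an open white square collecting jar, 40 x 40 mm, 50 mm tall, 3 mm walls, about 60 g; x and y are normal to its side walls. May be absent (None).
- ointment: bystander, leave alone: round green plastic pot with lid, 48 mm across, 36 mm tall; origin at the centre of its underside.
- dish: bystander, leave alone: small white ceramic bowl, 48 mm across, 34 mm tall; origin at the centre of its underside.
- amber: bystander, leave alone: amber reagent bottle with blue cap, 86 mm across, 190 mm tall; origin at the centre of its underside.
- wash: bystander, leave alone: white squeeze bottle with red cap, 64 mm across, 150 mm tall; origin at the centre of its underside.
- tipbox: bystander, leave alone: blue pipette-tip box with clear lid, 80 x 120 x 63 mm; origin at the centre of its underside.
- pen: bystander, leave alone: black marker pen, 120 mm long, lying; origin at the centre of its underside.
- place1 (a point): place 1 of the jar row, counted from the end stop (left): where a jar's centre belongs, under nozzle 1 of the arm in its working position; in the bed's frame x -23, y 75, z 35 mm. Fixed to the collector.
- place2 (a point): place 2 of the jar row, counted from the end stop (left): where a jar's centre belongs, under nozzle 2 of the arm in its working position; in the bed's frame x -23, y 35, z 35 mm. Fixed to the collector.
- place3 (a point): place 3 of the jar row, counted from the end stop (left): where a jar's centre belongs, under nozzle 3 of the arm in its working position; in the bed's frame x -23, y -5, z 35 mm. Fixed to the collector.
- place4 (a point): place 4 of the jar row, counted from the end stop (left): where a jar's centre belongs, under nozzle 4 of the arm in its working position; in the bed's frame x -23, y -45, z 35 mm. Fixed to the collector.

How it is judged (in metres and radians):
On the way, in this order (a step that is already met when the one before it is completed fails the run):
1. the plunger is pulled up and twisted, held out of the notch (value of joint plunger above 0.008 m and value of joint tbar above 0.7 rad), for 0.3 s.
2. the swing arm is swung well clear of the tray bed (more than 0.8 rad) (value of joint boom above 0.8 rad), for 0.2 s.
3. the tray is fully down on the three studs (horizontal distance between tray and bed below 0.004 m and z of tray in the frame of bed between -0.0025 and 0.0025 m and angle between the x axis of tray and the x axis of bed, either way round below 0.05 rad and angle between tray's own z axis and vertical below 0.04 rad and value of joint boom above 0.7 rad), for 0.2 s.
4. all jars stand in the row on the tray, with the arm still out (all of step 3 and x of jar1_center in the frame of bed between -0.027 and -0.019 m and z of jar1_center in the frame of bed between 0.031 and 0.039 m and angle between each of jar1_center, jar2_center, jar3_center, jar4_center's own z axis and vertical below 0.1 rad and (horizontal distance between jar1_center and place1 below 0.007 m or (horizontal distance between jar1_center and place2 below 0.007 m and horizontal distance between any of jar2_center, jar3_center, jar4_center and place1 below 0.007 m) or (horizontal distance between jar1_center and place3 below 0.007 m and horizontal distance between any of jar2_center, jar3_center, jar4_center and place2 below 0.007 m) or (horizontal distance between jar1_center and place4 below 0.007 m and horizontal distance between any of jar2_center, jar3_center, jar4_center and place3 below 0.007 m)) and (angle between the x axis of jar1_center and the x axis of bed, either way round below 0.1 rad or angle between the x axis of jar1_center and the y axis of bed, either way round below 0.1 rad) and x of jar2_center in the frame of bed between -0.027 and -0.019 m and z of jar2_center in the frame of bed between 0.031 and 0.039 m and (horizontal distance between jar2_center and place1 below 0.007 m or (horizontal distance between jar2_center and place2 below 0.007 m and horizontal distance between any of jar1_center, jar3_center, jar4_center and place1 below 0.007 m) or (horizontal distance between jar2_center and place3 below 0.007 m and horizontal distance between any of jar1_center, jar3_center, jar4_center and place2 below 0.007 m) or (horizontal distance between jar2_center and place4 below 0.007 m and horizontal distance between any of jar1_center, jar3_center, jar4_center and place3 below 0.007 m)) and (angle between the x axis of jar2_center and the x axis of bed, either way round below 0.1 rad or angle between the x axis of jar2_center and the y axis of bed, either way round below 0.1 rad) and x of jar3_center in the frame of bed between -0.027 and -0.019 m and z of jar3_center in the frame of bed between 0.031 and 0.039 m and (horizontal distance between jar3_center and place1 below 0.007 m or (horizontal distance between jar3_center and place2 below 0.007 m and horizontal distance between any of jar1_center, jar2_center, jar4_center and place1 below 0.007 m) or (horizontal distance between jar3_center and place3 below 0.007 m and horizontal distance between any of jar1_center, jar2_center, jar4_center and place2 below 0.007 m) or (horizontal distance between jar3_center and place4 below 0.007 m and horizontal distance between any of jar1_center, jar2_center, jar4_center and place3 below 0.007 m)) and (angle between the x axis of jar3_center and the x axis of bed, either way round below 0.1 rad or angle between the x axis of jar3_center and the y axis of bed, either way round below 0.1 rad) and x of jar4_center in the frame of bed between -0.027 and -0.019 m and z of jar4_center in the frame of bed between 0.031 and 0.039 m and (horizontal distance between jar4_center and place1 below 0.007 m or (horizontal distance between jar4_center and place2 below 0.007 m and horizontal distance between any of jar1_center, jar2_center, jar3_center and place1 below 0.007 m) or (horizontal distance between jar4_center and place3 below 0.007 m and horizontal distance between any of jar1_center, jar2_center, jar3_center and place2 below 0.007 m) or (horizontal distance between jar4_center and place4 below 0.007 m and horizontal distance between any of jar1_center, jar2_center, jar3_center and place3 below 0.007 m)) and (angle between the x axis of jar4_center and the x axis of bed, either way round below 0.1 rad or angle between the x axis of jar4_center and the y axis of bed, either way round below 0.1 rad)), for 0.2 s.
At the end, for the whole second after the job is handed in: Tray down on the studs (4 mm, 0.05 rad); every jar upright on it, within 4 mm of flush with the fence, square within 0.1 rad, within 7 mm of the next place of a gap-free row from the end stop; arm within 0.05 rad of work, T-bar under 0.3 rad, plunger under 3 mm; at rest (horizontal distance between tray and bed below 0.004 m and z of tray in the frame of bed between -0.0025 and 0.0025 m and angle between the x axis of tray and the x axis of bed, either way round below 0.05 rad and angle between tray's own z axis and vertical below 0.04 rad and x of jar1_center in the frame of bed between -0.027 and -0.019 m and z of jar1_center in the frame of bed between 0.031 and 0.039 m and angle between each of jar1_center, jar2_center, jar3_center, jar4_center's own z axis and vertical below 0.1 rad and (horizontal distance between jar1_center and place1 below 0.007 m or (horizontal distance between jar1_center and place2 below 0.007 m and horizontal distance between any of jar2_center, jar3_center, jar4_center and place1 below 0.007 m) or (horizontal distance between jar1_center and place3 below 0.007 m and horizontal distance between any of jar2_center, jar3_center, jar4_center and place2 below 0.007 m) or (horizontal distance between jar1_center and place4 below 0.007 m and horizontal distance between any of jar2_center, jar3_center, jar4_center and place3 below 0.007 m)) and (angle between the x axis of jar1_center and the x axis of bed, either way round below 0.1 rad or angle between the x axis of jar1_center and the y axis of bed, either way round below 0.1 rad) and x of jar2_center in the frame of bed between -0.027 and -0.019 m and z of jar2_center in the frame of bed between 0.031 and 0.039 m and (horizontal distance between jar2_center and place1 below 0.007 m or (horizontal distance between jar2_center and place2 below 0.007 m and horizontal distance between any of jar1_center, jar3_center, jar4_center and place1 below 0.007 m) or (horizontal distance between jar2_center and place3 below 0.007 m and horizontal distance between any of jar1_center, jar3_center, jar4_center and place2 below 0.007 m) or (horizontal distance between jar2_center and place4 below 0.007 m and horizontal distance between any of jar1_center, jar3_center, jar4_center and place3 below 0.007 m)) and (angle between the x axis of jar2_center and the x axis of bed, either way round below 0.1 rad or angle between the x axis of jar2_center and the y axis of bed, either way round below 0.1 rad) and x of jar3_center in the frame of bed between -0.027 and -0.019 m and z of jar3_center in the frame of bed between 0.031 and 0.039 m and (horizontal distance between jar3_center and place1 below 0.007 m or (horizontal distance between jar3_center and place2 below 0.007 m and horizontal distance between any of jar1_center, jar2_center, jar4_center and place1 below 0.007 m) or (horizontal distance between jar3_center and place3 below 0.007 m and horizontal distance between any of jar1_center, jar2_center, jar4_center and place2 below 0.007 m) or (horizontal distance between jar3_center and place4 below 0.007 m and horizontal distance between any of jar1_center, jar2_center, jar4_center and place3 below 0.007 m)) and (angle between the x axis of jar3_center and the x axis of bed, either way round below 0.1 rad or angle between the x axis of jar3_center and the y axis of bed, either way round below 0.1 rad) and x of jar4_center in the frame of bed between -0.027 and -0.019 m and z of jar4_center in the frame of bed between 0.031 and 0.039 m and (horizontal distance between jar4_center and place1 below 0.007 m or (horizontal distance between jar4_center and place2 below 0.007 m and horizontal distance between any of jar1_center, jar2_center, jar3_center and place1 below 0.007 m) or (horizontal distance between jar4_center and place3 below 0.007 m and horizontal distance between any of jar1_center, jar2_center, jar3_center and place2 below 0.007 m) or (horizontal distance between jar4_center and place4 below 0.007 m and horizontal distance between any of jar1_center, jar2_center, jar3_center and place3 below 0.007 m)) and (angle between the x axis of jar4_center and the x axis of bed, either way round below 0.1 rad or angle between the x axis of jar4_center and the y axis of bed, either way round below 0.1 rad) and value of joint plunger below 0.003 m and value of joint tbar below 0.3 rad and value of joint boom between -0.05 and 0.05 rad and linear speed of each of jar1, jar2, jar3, jar4 below 0.02 m/s); the robot touches nothing.
It fails at once if a bystander is moved more than 25 mm (distance of any of ointment, dish, amber, wash, tipbox, pen from where it was at the start of the episode above 0.025 m).
It fails at once if a bystander is tipped over (angle between any of ointment, dish, amber, wash, tipbox's own z axis and vertical above 0.5 rad).
Of jar1, jar2, jar3, jar4 only 2 to 4 are there at a start; the rules pass over those that are not, and their reading is None.
At some moment in a run one of jar1, jar2, jar3, jar4 may be knocked a few centimetres aside while the robot is not near it.
It also fails if it takes over 210 s, if anything falls off the work surface, if the arm or the gripper's body presses on something with over 40 N, if the wrist force passes 120 N, or if a joint passes its speed limit or range.

## Working session

There is one attempt and no reset: what is moved stays moved. The work goes in short steps, Python scripts to look and compute and a tool call to move; the robot and the scene stay as the last step left them, time stands still between calls to the robot, and variables do not carry over. Pictures are saved under pics/ and viewed, about 12 in all and at most 16, crops included, and the job is handed in when it is done.

Besides the shell and the picture viewer there is one more tool, called after "Call:" by a JSON object that holds its "api" and its "payload". carry_out: Moves the arm, as the interface text tells. Its arguments: {"type":"object","properties":{"targets":{"type":"string"},"squeeze":{"type":"number"}},"required":["targets"]}

```bash
ls; mkdir -p pics; python3 - <<'E'
from plant import readout, viewer
import cv2,numpy as np
print(readout.observe())
for n in ['side','top','wrist']:
    p=viewer.camera_params(n); print(n,p)
for n in ['side','top']:
    im=viewer.camera(n); cv2.imwrite(f'pics/{n}0.png',cv2.cvtColor(im,cv2.COLOR_RGB2BGR))
E
```

```text
pics
{'clock': 0.0, 'joint_positions': array([ 1.11231068,  0.60014769, -0.00252352,  1.60015666,  0.00181782,
        0.94292408, -0.07976447]), 'joint_vel': array([ 1.10198417e-03, -1.89040569e-03, -1.09723874e-03,  3.45302534e-05,
        9.57347002e-04, -1.16884786e-03, -1.28052514e-03]), 'tau': array([-2.59954555e-03, -7.76480913e+01,  1.56403989e+00, -2.58022302e+01,
        1.22268585e-02,  8.65888927e-03, -1.09244326e-05]), 'eef_pos': array([ 269.91430393, -672.3782074 ,  247.39137443]), 'tool_rot': array([ 8.28450103e-01, -5.60062282e-01, -7.21833022e-04, -3.82846967e-04]), 'ft_force': array([-0.50237639,  0.41692972, -0.31452035]), 'torque': array([-0.03407213, -0.0726827 ,  0.00400914]), 'width': 85.72672376375142}
side {'fov_y': 44.88760109959692, 'cx': 278.4666997867648, 'cy': 203.5348705702756, 'k1': -0.024652165988506777, 'R': array([[-0.84277679, -0.53794908,  0.01838672],
       [-0.35344479,  0.52731426, -0.77266839],
       [ 0.40596067, -0.65768568, -0.63454352]]), 't': array([ 369.90471813,  351.01560886, 1208.75358711])}
top {'fov_y': 44.19985727195685, 'cx': 269.70840488470725, 'cy': 214.95676201766437, 'k1': -0.09203275554810642, 'R': array([[ 0.02882067, -0.99930648,  0.02357805],
       [-0.99608546, -0.03068373, -0.08289913],
       [ 0.0835651 , -0.02109654, -0.99627898]]), 't': array([-114.88986445,  489.31717797, 1462.47033939])}
wrist {'fov_y': 60.18849708342042, 'cx': 277.85836728252474, 'cy': 203.1733681456599, 'k1': -0.08568644870479367, 'hand_eye': array([[ 9.99999809e-01,  1.37971679e-04,  6.03219601e-04,
         1.91317202e-01],
       [-2.99811339e-04,  9.60794813e-01,  2.77260234e-01,
        -6.89949404e+01],
       [-5.41316203e-04, -2.77260361e-01,  9.60794671e-01,
        -1.25632275e+02],
       [ 0.00000000e+00,  0.00000000e+00,  0.00000000e+00,
         1.00000000e+00]])}
```

View pics/top0.png

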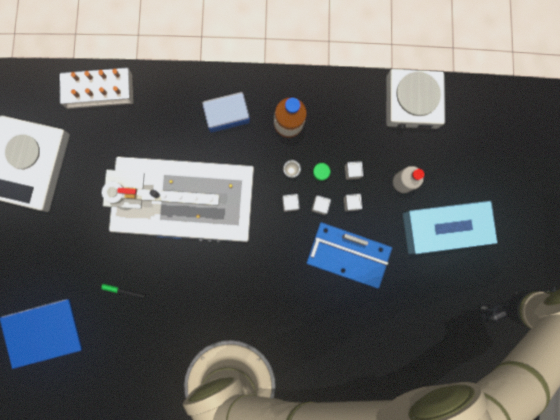

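View pics/side0.png

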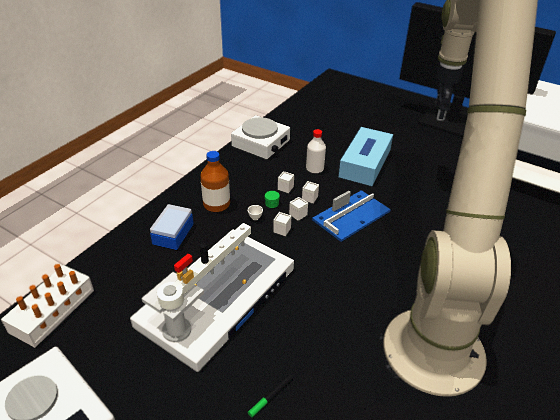

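```bash
cat > h.py <<'E'
import numpy as np, cv2
from scipy.spatial.transform import Rotation as Rot
from scipy.optimize import least_squares
from plant import readout, viewer
def cam(name, st=None):
    """(f,cx,cy,k1,R,t) world->camera"""
    p=viewer.camera_params(name); f=210/np.tan(np.radians(p['fov_y'])/2)
    if name=='wrist':
        T=np.eye(4); T[:3,:3]=Rot.from_quat(st['tool_rot']).as_matrix(); T[:3,3]=st['eef_pos']
        M=np.linalg.inv(T@np.array(p['hand_eye'])); R,t=M[:3,:3],M[:3,3]
    else: R,t=np.array(p['R']),np.array(p['t'])
    return f,p['cx'],p['cy'],p['k1'],R,t
def snap(name,fn=None):
    st=readout.observe(); im=cv2.cvtColor(viewer.camera(name),cv2.COLOR_RGB2BGR)
    if fn: cv2.imwrite(f'pics/{fn}.png',im); np.save(f'pics/{fn}.npy',np.array(cam(name,st),dtype=object),allow_pickle=True)
    return im,cam(name,st)
def loadcam(fn): return tuple(np.load(f'pics/{fn}.npy',allow_pickle=True))
def proj(c,X):
    f,cx,cy,k,R,t=c; P=np.atleast_2d(X)@R.T+t; s=P[:,:2]/P[:,2:]; r2=(s**2).sum(1,keepdims=True)
    return s*(1+k*r2)*f+[cx,cy]
def ray(c,uv):
    f,cx,cy,k,R,t=c; d=(np.atleast_2d(np.array(uv,float))-[cx,cy])/f; s=d.copy()
    for _ in range(20): s=d/(1+k*(s**2).sum(1,keepdims=True))
    D=np.c_[s,np.ones(len(s))]@R; return -R.T@t, D/np.linalg.norm(D,axis=1,keepdims=True)
def onz(c,uv,z):
    o,D=ray(c,uv); return o+D*((z-o[2])/D[:,2:])
def tri(obs):
    """obs: list of (cam,uv) -> point, residual mm"""
    A=np.zeros((3,3));b=np.zeros(3);L=[]
    for c,uv in obs:
        o,D=ray(c,uv); P=np.eye(3)-np.outer(D[0],D[0]); A+=P;b+=P@o; L.append((P,o))
    X=np.linalg.solve(A,b); return X,[np.linalg.norm(P@(X-o)) for P,o in L]
def steps(dpos,tool_rot):
    """world mm shift -> tool units"""
    return Rot.from_quat(tool_rot).inv().apply(dpos)/60
E
python3 - <<'E'
from h import *
c=cam('top'); s=cam('side')
for n,uv,z in [('studBL',(171,182),49),('studBR',(230,185),49),('studF',(198,216),49),('jarA',(291,202),50),('jarB',(321,204),50),('jarC',(353,202),50),('jarD',(355,170),50),('dish',(292,169),34),('oint',(321,171),36),('handle',(356,240),56),('tbar',(127,192),230),('post',(154,194),229),('pivot',(113,192),175)]:
    print(n,onz(c,uv,z)[0].round())
p=np.array(np.array([cv2.imread('pics/top0.png')[150:270,95:265],]))[0]; q=cv2.imread('pics/top0.png')[150:295,270:430]
a=cv2.resize(p,None,fx=4.4,fy=4.4,interpolation=cv2.INTER_CUBIC)[:, :]
cv2.imwrite('pics/c1.png',a)
E
```

```text
studBL [575. 182.  49.]
studBR [572.  15.  49.]
studF [481. 102.  49.]
jarA [ 529. -159.   50.]
jarB [ 526. -244.   50.]
jarC [ 534. -335.   50.]
jarD [ 626. -339.   50.]
dish [ 626. -160.   34.]
oint [ 623. -244.   36.]
handle [ 427. -344.   56.]
tbar [521. 259. 230.]
post [518. 192. 229.]
pivot [527. 310. 175.]
```

View pics/c1.png

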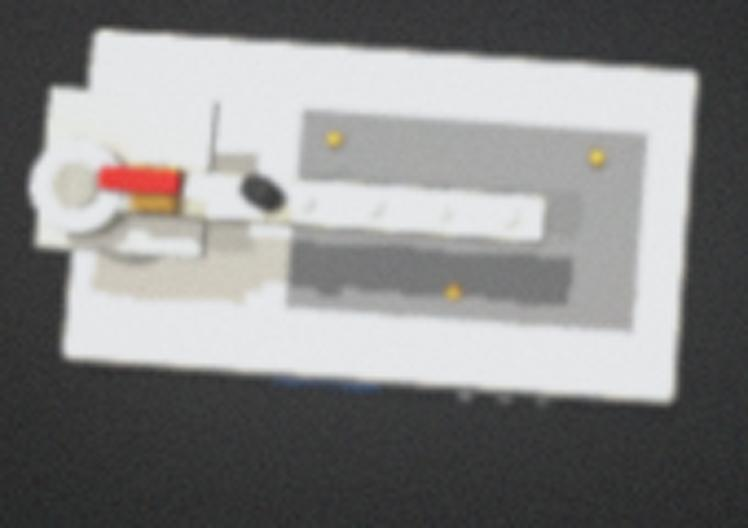

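```bash
python3 - <<'E'
from h import *
c=cam('top')
px=(np.array([(334,139),(597,157),(453,292),(140,179),(264,191),(76,185)])+.5)/4.4-.5+[95,150]
P=onz(c,px[:3],49)
print(P.round(1))
L=np.array([[33,85],[33,-85],[-60,0]],float)
f=lambda p:((Rot.from_euler('z',p[2]).as_matrix()[:2,:2]@L.T).T+p[:2]-P[:,:2]).ravel()
r=least_squares(f,[510,100,0]);print(r.x,r.fun.round(1))
x,y,a=r.x;Rz=Rot.from_euler('z',a).as_matrix()
B=lambda q:Rz@np.array(q,float)+[x,y,0]
for n,q,i in [('tbar',(-23,160,233),3),('post',(-23,95,229),4),('piv',(-23,210,190),5)]:
    print(n,B(q).round(1),'proj',proj(c,B(q)).round(1),'seen',px[i].round(1), 'side',proj(cam('side'),B(q)).round(1))
for q in [(-23,75,35),(-23,-45,35)]: print(B(q))
E
```

```text
[[577.4 183.7  49. ]
 [570.9  14.2  49. ]
 [481.1 103.1  49. ]]
[ 5.41143466e+02  1.00400828e+02 -3.98850685e-02] [ 0.1  0.3 -0.2 -0.   0.1 -0.3]
tbar [524.5 261.2 233. ] proj [[126.  190.5]] seen [126.4 190.3] side [[182.4 260.4]]
post [521.9 196.2 229. ] proj [[152.3 192.5]] seen [154.6 193. ] side [[202.5 244.8]]
piv [526.5 311.2 190. ] proj [[110.9 191.3]] seen [111.9 191.7] side [[168.5 287.8]]
[521.15234486 176.25829315  35.        ]
[516.36740554  56.35372962  35.        ]
```

```bash
cat >> h.py <<'E'
def downR(yaw):
    x=np.array([np.cos(yaw),np.sin(yaw),0]); z=np.array([0,0,-1.]); return np.c_[x,np.cross(z,x),z]
def plan(pos,yaw,st=None):
    """row (6 numbers) from the measured pose to tool-down pose at yaw (tool x's world angle; half turn picked nearest)"""
    st=st or readout.observe(); R=Rot.from_quat(st['tool_rot'])
    c=[(R.inv()*Rot.from_matrix(downR(yaw+k))).as_rotvec() for k in (-np.pi,0,np.pi)]
    rv=min(c,key=np.linalg.norm); s=R.inv().apply(np.array(pos)-st['eef_pos'])
    x=R.as_matrix()[:,0]
    print('now',st['eef_pos'].round(1),'yaw',round(np.arctan2(x[1],x[0]),3),'w',round(st['width'],1),'t',round(st['clock'],1),'| row',(s/60).round(3),(np.degrees(rv)/8).round(3),'| mm',round(np.linalg.norm(s)),'deg',np.degrees(np.linalg.norm(rv)).round(1))
E
python3 - <<'E'
from h import *
plan((570,-300,400),np.radians(-27.7))
E
```

```text
now [ 270.  -672.4  247.5] yaw -1.189 w 85.5 t 0.1 | row [-3.9   -6.953 -2.537] [-2.000e-03  1.000e-02 -5.052e+00] | mm 502 deg 40.4
```

Call:
{"api": "carry_out", "payload": {"targets": "-0.39 -0.7 -0.3 0 0 -0.5 0.6; -0.78 -1.4 -0.6 0 0 -1 0.6; -1.17 -2.1 -0.9 0 0 -1.5 0.6; -1.56 -2.8 -1.2 0 0 -2 0.6; -1.95 -3.5 -1.5 0 0 -2.5 0.6"}}

```text
clock: 0.72
eef_pos: [422.1, -484.5, 338.5]
tool_rot: [0.914, -0.407, -0.0, -0.0]
ft_force: [-0.5, -0.1, -0.4]
width: 51.4
```

```bash
python3 - <<'E'
from h import *
plan((570,-300,400),np.radians(-27.7))
E
```

```text
now [ 422.1 -484.5  338.5] yaw -0.838 w 51.4 t 0.7 | row [-0.636 -3.889 -1.025] [-0.     0.004 -2.536] | mm 244 deg 20.3
```

Call:
{"api": "carry_out", "payload": {"targets": "-0.13 -0.78 -0.2 0 0 -0.5 0.6; -0.26 -1.56 -0.4 0 0 -1 0.6; -0.39 -2.34 -0.6 0 0 -1.5 0.6; -0.52 -3.1 -0.8 0 0 -2 0.6; -0.64 -3.9 -1 0 0 -2.5 0.6"}}

```text
clock: 1.35
eef_pos: [570.5, -300.0, 398.4]
tool_rot: [0.97, -0.242, -0.0, 0.0]
ft_force: [-0.1, -0.7, -0.9]
width: 51.1
```

```bash
python3 - <<'E'
from h import *
im,c=snap('wrist','w1'); 
plan((524,261,300),-.04)
for n,q in [('A',(529,-159,50)),('B',(526,-244,50)),('C',(534,-335,50)),('D',(626,-339,50))]: print(n,proj(c,q).round())
E
```

```text
now [ 575.6 -292.9  400.1] yaw -0.477 w 51.1 t 1.4 | row [-5.01  -7.795  1.695] [-0.031 -0.023 -3.133] | mm 565 deg 25.1
A [[196.  70.]]
B [[228. 132.]]
C [[267. 189.]]
D [[329. 160.]]
```

View pics/w1.png

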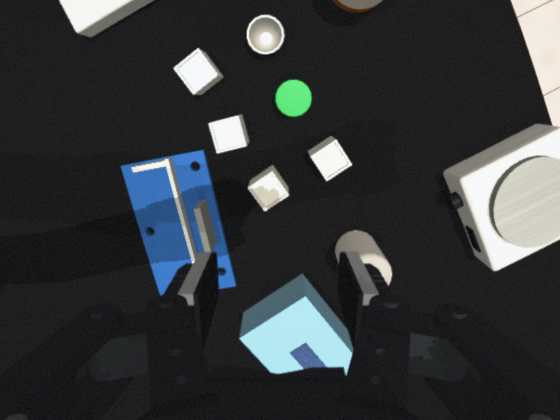

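Call:
{"api": "carry_out", "payload": {"targets": "-0.5 -0.8 0 0 0 -0.5 0.5; -1 -1.6 0 0 0 -1 0.5; -1.5 -2.4 0 0 0 -1.5 0.5; -2 -3.2 0 0 0 -2 0.5; -2.5 -4 0 0 0 -2.5 0.5"}}

```text
clock: 2.02
eef_pos: [550.3, -17.3, 398.1]
tool_rot: [0.998, -0.07, -0.0, 0.0]
ft_force: [1.5, 0.3, 0.5]
width: 42.3
```

```bash
python3 - <<'E'
from h import *
plan((524.5,261,300),-.04)
im=cv2.imread('pics/w1.png'); c=loadcam('w1')
cv2.imwrite('pics/c2.png',cv2.resize(im[30:300,110:360],None,fx=2.2,fy=2.2,interpolation=cv2.INTER_CUBIC))
E
```

```text
now [550.3 -17.3 398.1] yaw -0.14 w 42.3 t 2.0 | row [-1.072 -4.533  1.634] [ 0.001  0.002 -0.715] | mm 296 deg 5.7
```

View pics/c2.png

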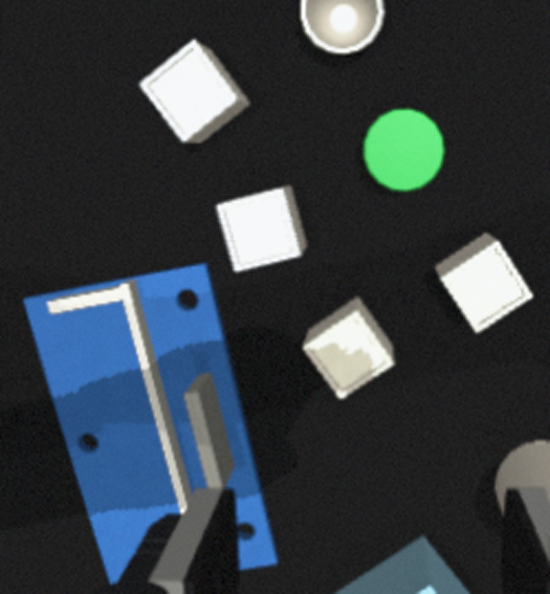

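Call:
{"api": "carry_out", "payload": {"targets": "-0.2 -0.9 0.3 0 0 -0.15 0.5; -0.4 -1.8 0.6 0 0 -0.3 0.5; -0.6 -2.7 0.9 0 0 -0.45 0.5; -0.9 -3.6 1.3 0 0 -0.6 0.5; -1.07 -4.53 1.63 0 0 -0.72 0.5"}}

```text
clock: 2.65
eef_pos: [524.9, 260.5, 299.4]
tool_rot: [1.0, -0.021, -0.0, 0.0]
ft_force: [0.7, -0.2, -0.0]
width: 42.4
```

```bash
python3 - <<'E'
from h import *
im,c2=snap('wrist','w2'); cv2.imwrite('pics/w2c.png',im)
plan((524.5,261,224),-.04)
c=loadcam('w1'); un=lambda q:(np.array(q,float)+.5)/2.2-.5+[110,30]
sq=np.array([[-20,-20],[-20,20],[20,20],[20,-20]],float)
J=dict(A=[(194,40),(140,85),(187,142),(237,97)],B=[(217,207),(287,190),(302,254),(235,270)],C=[(358,308),(394,362),(342,398),(306,352)],D=[(495,240),(532,294),(478,332),(441,284)])
def rot(a): return np.array([[np.cos(a),-np.sin(a)],[np.sin(a),np.cos(a)]])
for n,q in J.items():
    P=onz(c,un(q),50)[:,:2]; m=P.mean(0); ang=np.mod([np.arctan2(*(P[(i+1)%4]-P[i])[::-1]) for i in range(4)],np.pi/2)
    a=np.angle(np.mean(np.exp(4j*ang)))/4
    print(n,m.round(1),'yaw',a.round(3),'sides',np.linalg.norm(P-np.roll(P,1,0),axis=1).round(1))
P=onz(c,un([(188,299),(245,530),(89,441)]),10)[:,:2]
L=np.array([[33,85],[33,-85],[-60,0]],float)
r=least_squares(lambda p:(L@rot(p[2]).T+p[:2]-P).ravel(),[430,-330,-.3]);print('tray',r.x,r.fun.round(1))
h=rot(r.x[2])@[33,0]+r.x[:2];print('handle',h)
E
```

```text
now [522.5 269.  297.5] yaw -0.032 w 42.6 t 2.7 | row [0.041 0.138 1.224] [-0.03   0.025  0.055] | mm 74 deg 0.5
A [ 528.1 -159.8] yaw 0.171 sides [38.9 40.  40.9 38.7]
B [ 524.4 -247.5] yaw -0.262 sides [38.2 42.5 38.1 41.4]
C [ 535.1 -339.2] yaw 0.148 sides [42.1 40.2 39.7 36.7]
D [ 627.4 -340.8] yaw 0.171 sides [41.  40.  39.6 37.5]
tray [ 3.96889683e+02 -3.34703918e+02 -3.11237366e-01] [ 0.5  0.3  0.1 -0.3 -0.6 -0. ]
handle [ 428.30421025 -344.80973247]
```

View pics/w2c.png

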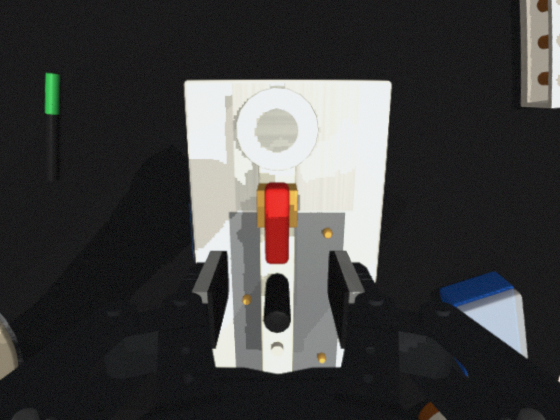

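```bash
python3 - <<'E'
from h import *
c=loadcam('w2')
print(proj(c,[(524.5,261.2,234),(521.9,196.2,229),(526.5,311.2,190)]).round(1))
im=cv2.imread('pics/w2.png').astype(int); m=(im[...,2]>120)&(im[...,1]<60)&(im[...,0]<60); ys,xs=np.nonzero(m); print(xs.min(),xs.max(),ys.min(),ys.max(),cv2.minAreaRect(np.c_[xs,ys].astype(np.float32)))
print(onz(c,[(277.0,223)],234))
plan((524.5,261.2,224),-.04)
im2,_=snap('side'); 
E
```

```text
[[279.2 226.6]
 [279.1 321.2]
 [278.9 129.4]]
265 288 183 262 ((276.5, 222.5), (79.0, 23.0), 90.0)
[[523.36558619 263.4048082  234.        ]]
now [522.5 269.  297.5] yaw -0.032 w 42.6 t 2.7 | row [0.041 0.135 1.224] [-0.03   0.025  0.055] | mm 74 deg 0.5
```

Call:
{"api": "carry_out", "payload": {"targets": "0 0 0.2 0 0 0 0.5; 0 0 0.4 0 0 0 0.5; 0 0 0.5 0 0 0 0.5; 0 0 0.5 0 0 0 0.5; 0 0 0.5 0 0 0 0.5"}}

```text
clock: 3.38
eef_pos: [526.0, 259.1, 270.8]
tool_rot: [1.0, -0.021, 0.0, -0.0]
ft_force: [-0.1, 0.3, 1.0]
width: 42.7
```

```bash
python3 - <<'E'
from h import *
im,c=snap('wrist','w3')
plan((523.8,262,224),-.04)
im=im.astype(int); m=(im[...,2]>120)&(im[...,1]<60)&(im[...,0]<60); ys,xs=np.nonzero(m); r=cv2.minAreaRect(np.c_[xs,ys].astype(np.float32));print(r,onz(c,[r[0]],234),proj(c,(523.8,262,234)))
E
```

```text
now [526.  259.2 270.9] yaw -0.042 w 42.5 t 3.4 | row [-0.039 -0.045  0.781] [-0.003 -0.004 -0.013] | mm 47 deg 0.1
((274.225830078125, 238.72732543945312), (91.11177062988281, 27.955102920532227), 88.21009063720703) [[523.29935767 264.08007516 234.        ]] [[275.45425701 242.6996849 ]]
```

Call:
{"api": "carry_out", "payload": {"targets": "-0.04 -0.05 0.3 0 0 0 0.5; -0.04 -0.05 0.6 0 0 0 0.5; -0.04 -0.05 0.78 0 0 0 0.5; -0.04 -0.05 0.78 0 0 0 0.5; -0.04 -0.05 0.78 0 0 0 0", "squeeze": 60}}

```text
clock: 4.05
eef_pos: [523.6, 262.6, 223.8]
tool_rot: [1.0, -0.021, 0.0, -0.0]
ft_force: [0.3, 0.1, 1.1]
width: 25.9
```

Call:
{"api": "carry_out", "payload": {"targets": "0 0 0 0 0 0 0; 0 0 0 0 0 0 0; 0 0 0 0 0 0 0; 0 0 0 0 0 0 0; 0 0 0 0 0 0 0"}}

```text
clock: 4.68
eef_pos: [523.9, 262.6, 224.2]
tool_rot: [1.0, -0.021, 0.001, -0.0]
ft_force: [1.8, -0.5, 5.8]
width: 13.0
```

Call:
{"api": "carry_out", "payload": {"targets": "0 0 -0.07 0 0 0 0; 0 0 -0.15 0 0 0 0; 0 0 -0.22 0 0 0 0; 0 0 -0.26 0 0 0 0; 0 0 -0.26 0 0 0 0"}}

```text
clock: 5.3
eef_pos: [523.1, 262.4, 239.0]
tool_rot: [1.0, -0.021, -0.0, 0.0]
ft_force: [2.1, 1.9, -10.2]
width: 13.2
```

Call:
{"api": "carry_out", "payload": {"targets": "0 0 0 0 0 -0.8 0; 0 0 0 0 0 -1.6 0; 0 0 0 0 0 -2.4 0; 0 0 0 0 0 -3.2 0; 0 0 0 0 0 -4 0"}}

```text
clock: 5.92
eef_pos: [522.5, 262.2, 238.7]
tool_rot: [0.966, 0.258, -0.001, 0.0]
ft_force: [-0.7, 2.9, -10.0]
width: 12.6
```

Call:
{"api": "carry_out", "payload": {"targets": "0 0 0 0 0 -0.8 0; 0 0 0 0 0 -1.6 0; 0 0 0 0 0 -2.4 0; 0 0 0 0 0 -3.2 0; 0 0 0 0 0 -4.2 0"}}

```text
clock: 6.55
eef_pos: [522.0, 261.7, 238.5]
tool_rot: [0.85, 0.526, -0.002, 0.0]
ft_force: [-2.7, 1.1, -11.0]
width: 12.9
```

Call:
{"api": "carry_out", "payload": {"targets": "0 0 0.02 0 0 0 0; 0 0 0.04 0 0 0 0; 0 0 0.04 0 0 0 0; 0 0 0.04 0 0 0 0.3; 0 0 0.04 0 0 0 0.4"}}

```text
clock: 7.18
eef_pos: [524.4, 263.1, 237.9]
tool_rot: [0.852, 0.524, 0.001, 0.0]
ft_force: [-0.3, 0.2, 0.3]
width: 33.9
```

Call:
{"api": "carry_out", "payload": {"targets": "0 0 0 0 0 0 0.4; 0 0 0 0 0 0 0.4; 0 0 -0.5 0 0 0 0.4; 0 0 -1 0 0 0 0.4; 0 0 -1 0 0 0 0.4"}}

```text
clock: 7.8
eef_pos: [524.2, 263.3, 299.0]
tool_rot: [0.852, 0.524, 0.002, 0.0]
ft_force: [0.4, -0.1, 0.5]
width: 34.3
```

```bash
python3 - <<'E'
from h import *
im,c=snap('wrist','w4')
plan((521.9,196.2,206),-.04)
im=im.astype(int); m=(im[...,2]>120)&(im[...,1]<60)&(im[...,0]<60); ys,xs=np.nonzero(m); r=cv2.minAreaRect(np.c_[xs,ys].astype(np.float32));b=cv2.boxPoints(r)
P=onz(c,b,246.5);print(P.round(1)); d=max([P[1]-P[0],P[2]-P[1]],key=np.linalg.norm);print(np.degrees(np.arctan2(d[1],d[0])),np.linalg.norm(P[1]-P[0]),np.linalg.norm(P[2]-P[1]),P.mean(0))
E
```

```text
now [523.8 262.6 297.6] yaw 1.103 w 34.5 t 7.8 | row [-1.004  0.469  1.525] [ 3.000e-03 -1.300e-02  8.188e+00] | mm 113 deg 65.5
[[496.1 266.7 246.5]
 [501.8 278.  246.5]
 [545.1 256.5 246.5]
 [538.9 244.3 246.5]]
-26.379232701499966 12.659375148430922 48.359539349526116 [520.46964344 261.35807983 246.5       ]
```

Call:
{"api": "carry_out", "payload": {"targets": "-0.2 0.1 0 0 0 1.3 0.5; -0.4 0.2 0 0 0 2.6 0.5; -0.6 0.3 0 0 0 3.9 0.5; -0.8 0.4 0 0 0 5.2 0.5; -1 0.47 0 0 0 6.5 0.5"}}

```text
clock: 8.48
eef_pos: [521.3, 195.2, 295.7]
tool_rot: [0.995, 0.095, -0.001, 0.0]
ft_force: [-0.3, 0.1, -0.2]
width: 42.9
```

Call:
{"api": "carry_out", "payload": {"targets": "0 0 0 0 0 1.2 0.5; 0 0 0.1 0 0 1.69 0.5; 0 0 0.2 0 0 1.69 0.5; 0 0 0.2 0 0 1.69 0.5; 0 0 0.2 0 0 1.69 0.5"}}

```text
clock: 9.1
eef_pos: [521.6, 196.2, 284.6]
tool_rot: [1.0, -0.019, -0.0, 0.0]
ft_force: [0.3, 0.5, 0.2]
width: 42.9
```

```bash
python3 - <<'E'
from h import *
im,c=snap('wrist','w5')
plan((521.9,196.2,206),-.04)
print(proj(c,[(521.9,196.2,229),(521.9,196.2,175)]))
E
```

```text
now [521.6 196.2 284.8] yaw -0.039 w 42.4 t 9.2 | row [ 5.000e-03 -1.000e-03  1.313e+00] [-0.     0.001  0.006] | mm 79 deg 0.0
[[280.70061257 234.10076708]
 [280.07442842 205.39998222]]
```

View pics/w5.png

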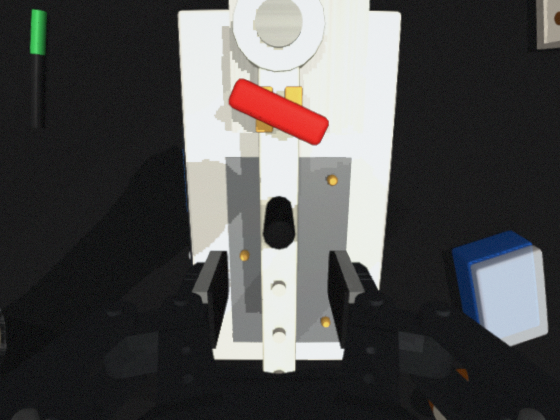

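Call:
{"api": "carry_out", "payload": {"targets": "0 0 0.5 0 0 0 0.5; 0 0 1 0 0 0 0.5; 0 0 1.31 0 0 0 0.5; 0 0 1.31 0 0 0 0.5; 0 0 1.31 0 0 0 0", "squeeze": 30}}

```text
clock: 9.78
eef_pos: [522.0, 196.4, 207.0]
tool_rot: [1.0, -0.02, 0.0, -0.0]
ft_force: [0.9, 0.3, -0.5]
width: 25.5
```

Call:
{"api": "carry_out", "payload": {"targets": "0 0 0 0 0 0 0; 0 0 0 0 0 0 0; 0 0 0 0 0 0 0; 0 0 0 0 0 0 0; 0 0 0 0 0 0 0"}}

```text
clock: 10.4
eef_pos: [522.1, 196.4, 207.3]
tool_rot: [1.0, -0.02, 0.001, -0.0]
ft_force: [-0.7, -0.6, 6.3]
width: 17.1
```

Call:
{"api": "carry_out", "payload": {"targets": "0.27 -0.02 0 0 0 -1 0; 0.53 -0.07 0 0 0 -2 0; 0.78 -0.17 0 0 0 -3 0; 1.02 -0.29 0 0 0 -4 0; 1.23 -0.45 0 0 0 -5 0"}}

```text
clock: 11.02
eef_pos: [597.0, 220.7, 207.3]
tool_rot: [0.946, 0.325, 0.001, -0.0]
ft_force: [-1.9, 1.7, 5.1]
width: 17.3
```

Call:
{"api": "carry_out", "payload": {"targets": "0.27 -0.02 0 0 0 -1 0; 0.53 -0.07 0 0 0 -2 0; 0.78 -0.17 0 0 0 -3 0; 1.02 -0.29 0 0 0 -4 0; 1.23 -0.45 0 0 0 -5 0"}}

```text
clock: 11.65
eef_pos: [638.4, 287.3, 207.3]
tool_rot: [0.777, 0.629, 0.0, 0.0]
ft_force: [-3.7, -0.8, 6.0]
width: 17.3
```

Call:
{"api": "carry_out", "payload": {"targets": "0 0 0 0 0 0 0; 0 0 0 0 0 0 0.4; 0 0 0 0 0 0 0.5; 0 0 0 0 0 0 0.5; 0 0 -0.8 0 0 0 0.5"}}

```text
clock: 12.28
eef_pos: [637.2, 284.9, 251.1]
tool_rot: [0.779, 0.627, -0.003, -0.0]
ft_force: [0.4, 0.2, 0.3]
width: 42.5
```

Call:
{"api": "carry_out", "payload": {"targets": "0 0 -0.8 0 0 0 0.5; 0 0 -1.6 0 0 0 0.5; 0 0 -2.4 0 0 0 0.5; 0 0 -2.4 0 0 0 0.5; 0 0 -2.4 0 0 0 0.5"}}

```text
clock: 12.9
eef_pos: [638.1, 286.2, 397.6]
tool_rot: [0.779, 0.627, -0.0, 0.0]
ft_force: [-0.7, 0.2, 0.5]
width: 42.8
```

```bash
python3 - <<'E'
from h import *
im,c=snap('top','t2')
plan((428,-345,250),-.311)
cv2.imwrite('pics/t2c.png',cv2.resize(im[90:290,80:400],None,fx=2.5,fy=2.5,interpolation=cv2.INTER_CUBIC))
E
```

```text
now [638.  286.  396.9] yaw 1.356 w 42.8 t 12.9 | row [-11.018  -1.179   2.468] [-1.5000e-02  4.0000e-03 -1.0559e+01] | mm 681 deg 84.5
```

View pics/t2c.png

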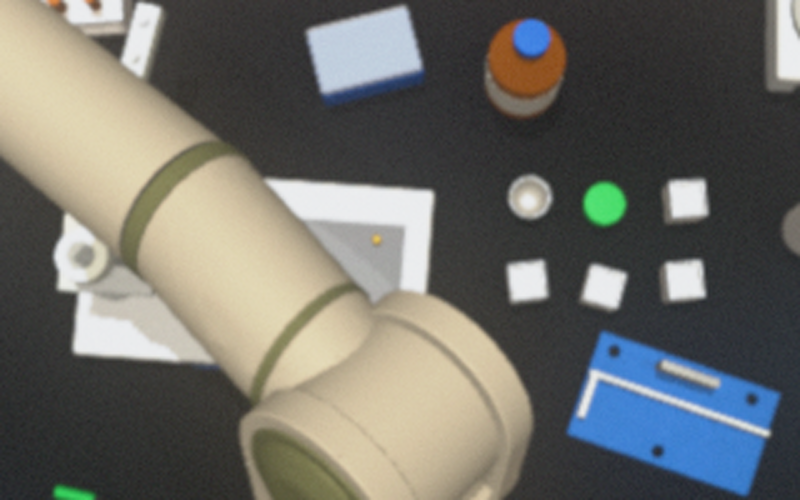

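Call:
{"api": "carry_out", "payload": {"targets": "-0.9 -0.1 0 0 0 1.2 0.5; -1.8 -0.2 0 0 0 2.4 0.5; -2.7 -0.3 0 0 0 3.6 0.5; -3.6 -0.4 0 0 0 4.8 0.5; -4.5 -0.5 0 0 0 6 0.5"}}

```text
clock: 13.58
eef_pos: [550.3, 27.0, 396.8]
tool_rot: [0.967, 0.253, -0.001, -0.0]
ft_force: [0.8, -0.4, 1.3]
width: 42.7
```

```bash
sed -i 's/(-np.pi,0,np.pi)\]/((-np.pi,0,np.pi) if near else (0,))]/; s/def plan(pos,yaw,st=None)/def plan(pos,yaw,st=None,near=True)/' h.py; python3 - <<'E'
from h import *
plan((428,-345,250),-.311,near=False)
E
```

```text
now [550.3  27.  396.8] yaw 0.513 w 42.7 t 13.6 | row [-4.812  4.407  2.453] [-1.000e-03  1.700e-02  5.898e+00] | mm 418 deg 47.2
```

Call:
{"api": "carry_out", "payload": {"targets": "-0.6 0.55 0.1 0 0 1 0.5; -1.2 1.1 0.2 0 0 2 0.5; -1.8 1.65 0.4 0 0 3 0.5; -2.4 2.2 0.6 0 0 4 0.5; -3 2.75 0.8 0 0 5 0.5"}}

```text
clock: 14.2
eef_pos: [475.6, -204.8, 348.7]
tool_rot: [0.996, -0.092, -0.001, -0.0]
ft_force: [1.3, -0.5, 0.1]
width: 42.7
```

```bash
python3 - <<'E'
from h import *
plan((428,-345,200),-.311,near=False)
E
```

```text
now [ 475.6 -204.8  348.7] yaw -0.185 w 42.7 t 14.2 | row [-0.346  2.442  2.479] [-0.001  0.014  0.906] | mm 210 deg 7.2
```

Call:
{"api": "carry_out", "payload": {"targets": "-0.1 0.6 0.6 0 0 0.2 0.5; -0.2 1.2 1.2 0 0 0.4 0.5; -0.3 1.8 1.8 0 0 0.7 0.5; -0.35 2.44 2.4 0 0 0.9 0.5; -0.35 2.44 2.4 0 0 0.9 0.5"}}

```text
clock: 14.82
eef_pos: [426.7, -345.4, 202.3]
tool_rot: [0.988, -0.154, -0.003, -0.001]
ft_force: [0.3, 0.6, -0.2]
width: 42.8
```

Call:
{"api": "carry_out", "payload": {"targets": "0 0 0 0 0 0 0.5; 0 0 0 0 0 0 0.5; 0 0 0 0 0 0 0.5; 0 0 0 0 0 0 0.5; 0 0 0 0 0 0 0.5"}}

```text
clock: 15.45
eef_pos: [430.3, -343.4, 206.5]
tool_rot: [0.988, -0.152, 0.0, 0.0]
ft_force: [0.2, 1.0, -0.4]
width: 42.4
```

```bash
python3 - <<'E'
from h import *
im,c=snap('wrist','w6')
plan((428,-345,40),-.311,near=False)
t=np.array([396.9,-334.7]); a=-.311; R=np.array([[np.cos(a),-np.sin(a)],[np.sin(a),np.cos(a)]])
for z,L in [(56,[(28,35),(38,35),(38,-35),(28,-35)]),(10,[(33,85),(33,-85),(-60,0)])]:
    print(z,proj(c,np.c_[np.array(L)@R.T+t,np.full(len(L),z)]).round(1).tolist())
E
```

```text
now [ 430.3 -343.5  206.5] yaw -0.305 w 42.6 t 15.5 | row [-0.029  0.035  2.775] [ 0.002 -0.002  0.043] | mm 167 deg 0.3
56 [[270.7, 148.1], [283.8, 148.2], [282.9, 234.3], [270.6, 234.2]]
10 [[277.6, 82.6], [276.5, 265.2], [175.4, 179.5]]
```

View pics/w6.png

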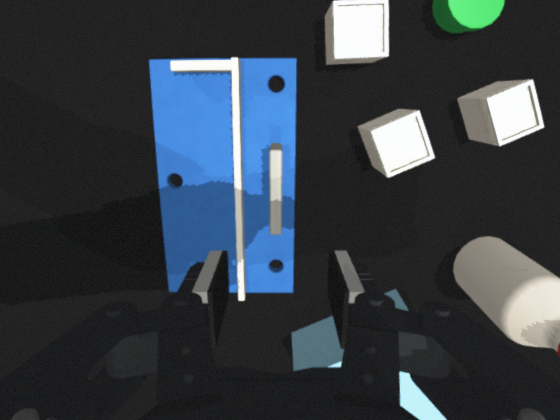

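Call:
{"api": "carry_out", "payload": {"targets": "-0.03 0.03 0.6 0 0 0.04 0.28; -0.03 0.03 1.2 0 0 0.04 0.28; -0.03 0.03 1.8 0 0 0.04 0.28; -0.03 0.03 2.2 0 0 0.04 0.28; -0.03 0.03 2.2 0 0 0.04 0.28", "squeeze": 100}}

```text
clock: 16.12
eef_pos: [427.3, -344.0, 72.9]
tool_rot: [0.988, -0.154, -0.001, -0.001]
ft_force: [-0.1, 0.1, -0.2]
width: 24.0
```

```bash
python3 - <<'E'
from h import *
plan((428.1,-344.8,44),-.311,near=False)
E
```

```text
now [ 427.3 -344.    72.9] yaw -0.31 w 24.0 t 16.1 | row [0.018 0.008 0.481] [-0.006  0.022  0.006] | mm 29 deg 0.2
```

Call:
{"api": "carry_out", "payload": {"targets": "0.01 0 0.2 0 0 0 0.28; 0.01 0 0.4 0 0 0 0.28; 0.01 0 0.48 0 0 0 0.28; 0.01 0 0.48 0 0 0 0.28; 0.01 0 0.48 0 0 0 0"}}

```text
clock: 16.75
eef_pos: [428.3, -344.9, 45.8]
tool_rot: [0.988, -0.155, -0.0, 0.0]
ft_force: [-1.8, 1.9, 7.3]
width: 8.2
```

Call:
{"api": "carry_out", "payload": {"targets": "0 0 0 0 0 0 0; 0 0 0 0 0 0 0; 0 0 0 0 0 0 0; 0 0 0 0 0 0 0; 0 0 -0.1 0 0 0 0"}}

```text
clock: 17.38
eef_pos: [428.3, -344.8, 51.3]
tool_rot: [0.988, -0.155, -0.0, -0.0]
ft_force: [-0.9, -0.3, -5.5]
width: 8.1
```

```bash
python3 - <<'E'
from h import *
print(readout.observe()['ft_force'],readout.observe()['torque'])
# grip pose target at bed
plan((541.1+33,100.4-1.3,200),-.04,near=False)
E
```

```text
[-0.91628759 -0.33044197 -5.53761386] [-0.07916426 -0.1526915  -0.05053595]
now [ 428.3 -344.8   51.3] yaw -0.311 w 8.1 t 17.4 | row [ 0.05  -7.787 -2.476] [-0.003  0.003 -1.939] | mm 490 deg 15.5
```

Call:
{"api": "carry_out", "payload": {"targets": "0 0 -0.4 0 0 0 0; 0 0 -1 0 0 0 0; 0 0 -1.7 0 0 0 0; 0 -0.4 -2.3 0 0 -0.1 0; 0 -1.1 -2.6 0 0 -0.3 0"}}

```text
clock: 18.0
eef_pos: [448.8, -283.1, 209.3]
tool_rot: [0.991, -0.135, 0.001, 0.001]
ft_force: [0.9, 0.2, -4.6]
width: 8.1
```

Call:
{"api": "carry_out", "payload": {"targets": "0 -0.8 0 0 0 -0.2 0; 0 -1.7 0 0 0 -0.5 0; 0 -2.6 0 0 0 -0.8 0; 0 -3.5 0 0 0 -1.1 0; 0 -4.4 0 0 0 -1.4 0"}}

```text
clock: 18.62
eef_pos: [518.9, -26.0, 207.5]
tool_rot: [0.999, -0.036, 0.0, 0.0]
ft_force: [0.8, -0.1, -5.3]
width: 8.3
```

Call:
{"api": "carry_out", "payload": {"targets": "0 0 0 0 0 0 0; 0 0 0 0 0 0 0; 0 0 0 0 0 0 0; 0 0 0 0 0 0 0; 0 0 0 0 0 0 0"}}

```text
clock: 19.25
eef_pos: [518.7, -28.3, 207.5]
tool_rot: [0.999, -0.037, -0.0, 0.0]
ft_force: [-0.6, 0.3, -4.6]
width: 8.3
```

```bash
python3 - <<'E'
from h import *
im,c=snap('top','t3')
plan((541.1+33,100.4-1.3,200),-.04,near=False)
im,c=snap('wrist','w7')
E
```

```text
now [518.7 -28.1 207.5] yaw -0.074 w 8.2 t 19.3 | row [ 0.763 -2.183  0.125] [ 0.001  0.    -0.246] | mm 139 deg 2.0
```

Call:
{"api": "carry_out", "payload": {"targets": "0.2 -0.5 0 0 0 -0.1 0; 0.4 -1.1 0 0 0 -0.2 0; 0.6 -1.7 0 0 0 -0.25 0; 0.76 -2.18 0 0 0 -0.25 0; 0.76 -2.18 0 0 0 -0.25 0"}}

```text
clock: 19.98
eef_pos: [574.5, 102.6, 207.5]
tool_rot: [1.0, -0.017, 0.0, -0.001]
ft_force: [-0.6, -0.1, -4.5]
width: 8.3
```

```bash
python3 - <<'E'
from h import *
L=np.array([[33,85],[33,-85],[-60,0]],float)
def rot(a): return np.array([[np.cos(a),-np.sin(a)],[np.sin(a),np.cos(a)]])
def studs(fn,guess):
    im=cv2.imread(f'pics/{fn}.png'); c=loadcam(fn); hsv=cv2.cvtColor(im,cv2.COLOR_BGR2HSV)
    m=((hsv[...,0]>12)&(hsv[...,0]<28)&(hsv[...,1]>110)&(hsv[...,2]>90)).astype(np.uint8)
    n,l,s,ct=cv2.connectedComponentsWithStats(m); u=[]
    for g in guess:
        k=min((i for i in range(1,n) if s[i,4]>8),key=lambda i:np.hypot(*(ct[i]-g))); u.append(ct[k]); 
    P=onz(c,u,46)[:,:2]
    r=least_squares(lambda p:(L@rot(p[2]).T+p[:2]-P).ravel(),[541,100,-.04]);print(fn,np.round(u,1).tolist(),r.x.round(3),r.fun.round(1))
studs('w5',[(333,181),(326,323),(244,256)])
studs('w2',[(328,233),(322,358),(246,300)])
im,c=snap('wrist','w8'); plan((541.1+33,100.4-1.3,130),-.04,near=False)
# tray holes in hand
c7=loadcam('w7')
E
```

```text
w5 [[332.0, 179.6], [325.2, 321.4], [244.2, 255.1]] [ 5.39481e+02  1.00365e+02 -4.10000e-02] [ 0.2  0.4  0.2 -0.4 -0.4 -0. ]
w2 [[327.0, 232.7], [321.3, 357.4], [246.5, 299.3]] [ 5.39484e+02  1.00579e+02 -4.00000e-02] [ 0.3  0.4  0.2 -0.3 -0.5 -0.1]
now [573.8 100.5 207.2] yaw -0.037 w 8.6 t 20.0 | row [0.006 0.024 1.287] [-0.002  0.002  0.024] | mm 77 deg 0.2
```

View pics/w8.png

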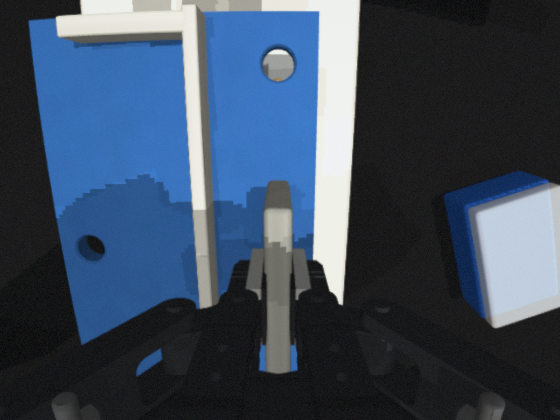

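```bash
python3 - <<'E'
from h import *
# tool-frame camera
p=viewer.camera_params('wrist'); M=np.linalg.inv(np.array(p['hand_eye'])); c=loadcam('w8'); ct=(*c[:4],M[:3,:3],M[:3,3])
print('handle mid expected',proj(ct,[(0,-20,-10.2),(0,-35,-10.2),(5,-20,-10.2),(-5,-20,-10.2)]).round(1).tolist())
im=cv2.imread('pics/w8.png')
g=cv2.cvtColor(im,cv2.COLOR_BGR2GRAY)
print('row200',g[200,255:300].tolist()); print('row220',g[222,255:300].tolist())
# hole rims on the tray top (tool z=35.8)
hsv=cv2.cvtColor(im,cv2.COLOR_BGR2HSV); nb=((hsv[...,0]<95)|(hsv[...,0]>125)|(hsv[...,1]<110)|(hsv[...,2]<45)).astype(np.uint8)
for (x,y) in [(278,64),(93,246)]:
    w=nb[y-24:y+24,x-24:x+24]; n,l,s,cc=cv2.connectedComponentsWithStats(w); k=l[24,24] or l[24,20]
    ys,xs=np.nonzero(l==k); e=cv2.minEnclosingCircle(np.c_[xs,ys].astype(np.float32)); print(s[k],e[0][0]+x-24,e[0][1]+y-24,e[1])
for u in [(278,64),(93,246)]: print(u,onz(ct,[u],35.8).round(1))
E
```

```text
handle mid expected [[281.4, 248.7], [281.6, 207.0], [295.9, 248.7], [266.9, 248.7]]
row200 [78, 74, 79, 75, 74, 77, 75, 75, 76, 72, 81, 81, 81, 86, 86, 87, 87, 85, 89, 87, 89, 87, 85, 85, 85, 86, 88, 86, 88, 85, 87, 86, 87, 87, 88, 85, 95, 100, 99, 97, 100, 100, 100, 98, 101]
row220 [76, 74, 78, 75, 78, 75, 75, 77, 89, 122, 144, 158, 166, 177, 183, 184, 182, 182, 180, 178, 179, 179, 181, 182, 183, 186, 185, 187, 186, 190, 191, 192, 186, 182, 170, 164, 138, 108, 102, 98, 100, 100, 100, 98, 101]
[  8   8  32  33 818] 277.6666660308838 64.33333396911621 16.347030639648438
[ 18  14  17  18 203] 95.0 244.5 11.011457443237305
(278, 64) [[ -1.2 -84.2  35.8]]
(93, 246) [[-92.3  -1.   35.8]]
```

Call:
{"api": "carry_out", "payload": {"targets": "0 0.02 0.5 0 0 0 0; 0 0.02 1 0 0 0 0; 0 0.02 1.6 0 0 0 0; 0 0.02 1.75 0 0 0 0; 0 0.02 1.75 0 0 0 0"}}

```text
clock: 20.65
eef_pos: [573.7, 97.8, 102.5]
tool_rot: [1.0, -0.02, -0.0, 0.0]
ft_force: [-0.1, -0.2, -4.4]
width: 8.7
```

Call:
{"api": "carry_out", "payload": {"targets": "0 0 0 0 0 0 0; 0 0 0 0 0 0 0; 0 0 0 0 0 0 0; 0 0 0 0 0 0 0; 0 0 0 0 0 0 0"}}

```text
clock: 21.28
eef_pos: [573.8, 98.3, 102.5]
tool_rot: [1.0, -0.019, 0.0, 0.0]
ft_force: [-0.1, -0.4, -4.4]
width: 8.0
```

```bash
python3 - <<'E'
from h import *
plan((573.9,99.1,84),-.04,near=False)
o=readout.observe();print(o['ft_force'],o['torque'])
E
```

```text
now [573.8  98.3 102.5] yaw -0.038 w 8.0 t 21.3 | row [ 0.001 -0.013  0.309] [ 0.    -0.001  0.011] | mm 19 deg 0.1
[-0.05684099 -0.36490089 -4.4098023 ] [-0.00919322 -0.17641469  0.02699841]
```

Call:
{"api": "carry_out", "payload": {"targets": "0 -0.01 0.05 0 0 0 0; 0 -0.01 0.1 0 0 0 0; 0 -0.01 0.15 0 0 0 0; 0 -0.01 0.18 0 0 0 0; 0 -0.01 0.18 0 0 0 0"}}

```text
clock: 21.9
eef_pos: [573.7, 98.9, 91.4]
tool_rot: [1.0, -0.019, -0.0, 0.0]
ft_force: [0.2, 1.1, -4.4]
width: 8.2
```

Call:
{"api": "carry_out", "payload": {"targets": "0 0 0.03 0 0 0 0; 0 0 0.06 0 0 0 0; 0 0 0.09 0 0 0 0; 0 0 0.1 0 0 0 0; 0 0 0.1 0 0 0 0"}}

```text
clock: 22.52
eef_pos: [573.8, 98.9, 85.9]
tool_rot: [1.0, -0.019, 0.0, 0.0]
ft_force: [-1.0, -0.1, 0.6]
width: 8.1
```

Call:
{"api": "carry_out", "payload": {"targets": "0 0 0.02 0 0 0 0; 0 0 0.02 0 0 0 0; 0 0 0.02 0 0 0 0.28; 0 0 0 0 0 0 0.28; 0 0 0 0 0 0 0.28"}}

```text
clock: 23.15
eef_pos: [574.0, 99.0, 85.7]
tool_rot: [1.0, -0.019, 0.0, -0.0]
ft_force: [0.0, -0.2, 0.1]
width: 24.2
```

Call:
{"api": "carry_out", "payload": {"targets": "0 0 -0.3 0 0 0 0.28; 0 0 -0.9 0 0 0 0.28; 0 0 -1.6 0 0 0 0.4; 0 0 -2.3 0 0 0 0.7; 0 0 -3 0 0 0 0.7"}}

```text
clock: 23.78
eef_pos: [573.5, 99.0, 268.3]
tool_rot: [1.0, -0.019, 0.0, -0.0]
ft_force: [0.6, -0.3, 0.4]
width: 59.7
```

Call:
{"api": "carry_out", "payload": {"targets": "0 0 -0.4 0 0 0 0.7; 0 0 -0.4 0 0 0 0.7; 0 0 -0.4 0 0 0 0.7; 0 0 -0.4 0 0 0 0.7; 0 0 -0.4 0 0 0 0.7"}}

```text
clock: 24.4
eef_pos: [573.5, 98.9, 288.9]
tool_rot: [1.0, -0.019, -0.001, 0.0]
ft_force: [-0.7, -0.1, -0.4]
width: 59.9
```

```bash
python3 - <<'E'
from h import *
im,c=snap('wrist','w9'); plan((526,-247,200),-.2,near=False)
t=np.array([540.9-1.2,100.4]); a=-.04; R=np.array([[np.cos(a),-np.sin(a)],[np.sin(a),np.cos(a)]])
for z,L in [(50,[(33,85),(33,-85),(-60,0),(-75,106),(50,106),(50,-114),(-75,-114)]),(96,[(28,35),(38,35),(38,-35),(28,-35)])]:
    print(z,proj(c,np.c_[np.array(L)@R.T+t,np.full(len(L),z)]).round(1).tolist())
E
```

```text
now [573.6  98.9 289. ] yaw -0.038 w 59.7 t 24.4 | row [-0.57   5.791  1.485] [0.002 0.009 1.158] | mm 360 deg 9.3
50 [[278.6, 82.6], [278.2, 246.5], [187.7, 169.3], [166.1, 60.8], [296.5, 59.9], [293.4, 270.7], [181.5, 270.0]]
96 [[272.8, 139.7], [284.2, 139.8], [283.7, 216.0], [272.9, 216.0]]
```

View pics/w9.png

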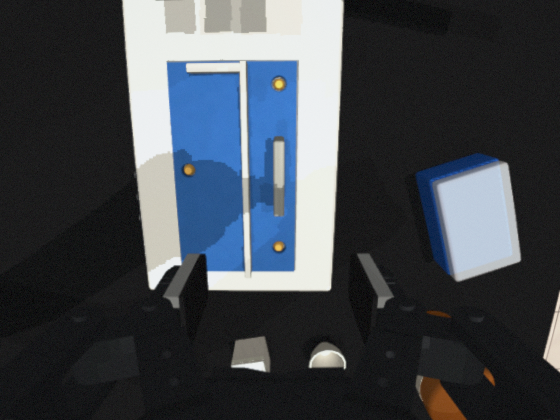

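```bash
cat >> h.py <<'E'
from scipy.optimize import minimize
def jarfit(im,c,xy,yaw=0.,z0=0.,bias=1.2,toolyaw=0.):
    """silhouette fit of a 40x40x50 jar on dark bench"""
    hsv=cv2.cvtColor(im,cv2.COLOR_BGR2HSV); m=((hsv[...,2]>60)&(hsv[...,1]<70)).astype(np.uint8)
    pc=proj(c,(*xy,z0+25))[0]; Y,X=np.mgrid[:420,:560]; m[np.hypot(X-pc[0],Y-pc[1])>95]=0
    n,l,s,ct=cv2.connectedComponentsWithStats(m); k=min((i for i in range(1,n) if s[i,4]>400),key=lambda i:np.hypot(*(ct[i]-pc))); m=(l==k).astype(np.uint8)
    b=np.array([[a*20,b_*20,z] for a in(-1,1) for b_ in(-1,1) for z in(0,50)],float)
    def cost(p):
        P=b@Rot.from_euler('z',p[2]/20).as_matrix().T+[p[0],p[1],z0]
        h=cv2.convexHull(proj(c,P).astype(np.float32)); S=np.zeros_like(m); cv2.fillConvexPoly(S,np.round(h*16).astype(np.int32),1,shift=4)
        return 1-(S&m).sum()/((S|m).sum()+1e-9)
    o=onz(c,[ct[k]],z0+25)[0]; best=None
    for y in (yaw,yaw+.4,yaw-.4):
        r=minimize(cost,[o[0],o[1],y*20],method='Nelder-Mead',options=dict(initial_simplex=[[o[0],o[1],y*20],[o[0]+6,o[1],y*20],[o[0],o[1]+6,y*20],[o[0],o[1],y*20+4]],xatol=.1,fatol=1e-4))
        if best is None or r.fun<best.fun: best=r
    x,y,a=best.x[0],best.x[1],best.x[2]/20; a=(a+np.pi/4)%(np.pi/2)-np.pi/4
    return x+bias*np.cos(toolyaw),y+bias*np.sin(toolyaw),a,best.fun
E
python3 - <<'E'
from h import *
im=cv2.imread('pics/w1.png'); c=loadcam('w1')
for n,q in dict(A=(528,-160),B=(525,-247),C=(535,-339),D=(627,-341)).items(): print(n,np.round(jarfit(im,c,q,toolyaw=-.477),3))
plan((529,-160,200),.17,near=False)
E
```

```text
A [ 5.28069e+02 -1.59368e+02  1.44000e-01  1.70000e-02]
B [ 5.23997e+02 -2.47230e+02 -2.76000e-01  3.60000e-02]
C [ 5.35338e+02 -3.39128e+02  1.20000e-01  1.80000e-02]
D [ 6.28869e+02 -3.41495e+02  1.11000e-01  2.40000e-02]
now [573.6  98.9 289. ] yaw -0.038 w 59.7 t 24.4 | row [-0.576  4.341  1.484] [ 0.     0.01  -1.491] | mm 277 deg 11.9
```

Call:
{"api": "carry_out", "payload": {"targets": "-0.12 0.85 0.1 0 0 -0.3 0.72; -0.24 1.7 0.3 0 0 -0.6 0.72; -0.36 2.6 0.6 0 0 -0.9 0.72; -0.48 3.5 1 0 0 -1.2 0.72; -0.58 4.34 1.48 0 0 -1.5 0.72"}}

```text
clock: 25.08
eef_pos: [528.8, -161.8, 200.3]
tool_rot: [0.996, 0.086, 0.0, 0.0]
ft_force: [1.3, -0.4, -0.1]
width: 61.5
```

Call:
{"api": "carry_out", "payload": {"targets": "0 0 0 0 0 0 0.72; 0 0 0 0 0 0 0.72; 0 0 0 0 0 0 0.72; 0 0 0 0 0 0 0.72; 0 0 0 0 0 0 0.72"}}

```text
clock: 25.7
eef_pos: [529.3, -159.3, 201.2]
tool_rot: [0.996, 0.086, 0.0, 0.0]
ft_force: [0.9, 0.7, 1.1]
width: 61.5
```

```bash
cat > near.py <<'E'
import sys
from h import *
x,y,a=map(float,sys.argv[2:5])
st=readout.observe(); X=Rot.from_quat(st['tool_rot']).as_matrix()[:,0]; ty=np.arctan2(X[1],X[0])
im,c=snap('wrist',sys.argv[1]); r=jarfit(im,c,(x,y),a,toolyaw=ty); print(np.round(r,3))
plan((r[0],r[1],38),r[2],near=False)
E
python3 near.py a1 528 -160 .15
```

```text
[ 5.28738e+02 -1.59233e+02  1.31000e-01  2.00000e-02]
now [ 529.2 -159.5  201.1] yaw 0.172 w 61.7 t 25.8 | row [-0.008 -0.006  2.719] [ 0.002 -0.003  0.295] | mm 163 deg 2.4
```

Call:
{"api": "carry_out", "payload": {"targets": "0 0 0.7 0 0 0.25 0.72; 0 0 1.5 0 0 0.25 0.72; 0 0 2.3 0 0 0.25 0.72; 0 0 2.72 0 0 0.25 0.72; 0 0 2.72 0 0 0.25 0.72", "squeeze": 40}}

```text
clock: 26.38
eef_pos: [528.3, -159.2, 36.2]
tool_rot: [0.998, 0.069, -0.002, -0.0]
ft_force: [0.0, 0.4, 1.0]
width: 61.9
```

Call:
{"api": "carry_out", "payload": {"targets": "0 0 0 0 0 0 0; 0 0 0 0 0 0 0; 0 0 0 0 0 0 0; 0 0 0 0 0 0 0; 0 0 0 0 0 0 0"}}

```text
clock: 27.0
eef_pos: [529.7, -160.3, 38.9]
tool_rot: [0.998, 0.068, 0.001, 0.0]
ft_force: [0.1, 0.7, 8.1]
width: 39.3
```

```bash
cat > bedp.py <<'E'
import sys
from h import *
# bedp.py bx by z : plan to bed-frame point at bed yaw
a=-.04; bx,by,z=map(float,sys.argv[1:4])
plan((540.9+bx*np.cos(a)-by*np.sin(a),100.4+bx*np.sin(a)+by*np.cos(a),z),a,near=False)
st=readout.observe(); p=Rot.from_euler('z',-a).apply(st['eef_pos']-[540.9,100.4,0]); print('bed',p.round(1),'F',st['ft_force'].round(1))
E
python3 bedp.py -24 72 190
```

```text
now [ 529.7 -160.3   38.9] yaw 0.136 w 39.3 t 27.0 | row [ 0.593 -5.528 -2.522] [ 0.006 -0.014  1.259] | mm 366 deg 10.1
bed [  -0.7 -260.9   38.9] F [0.1 0.7 8.1]
```

Call:
{"api": "carry_out", "payload": {"targets": "0 0 -0.4 0 0 0 0; 0 0 -1.2 0 0 0.2 0; 0.1 -0.7 -1.9 0 0 0.5 0; 0.2 -1.5 -2.3 0 0 0.8 0; 0.3 -2.4 -2.5 0 0 1 0"}}

```text
clock: 27.62
eef_pos: [527.8, -14.2, 189.8]
tool_rot: [1.0, -0.003, 0.002, 0.0]
ft_force: [0.9, 0.9, -0.8]
width: 38.9
```

Call:
{"api": "carry_out", "payload": {"targets": "0.07 -0.8 0 0 0 0.25 0; 0.14 -1.6 0 0 0 0.25 0; 0.2 -2.4 0 0 0 0.25 0; 0.26 -3.1 0 0 0 0.25 0; 0.26 -3.1 0 0 0 0.25 0"}}

```text
clock: 28.25
eef_pos: [543.4, 175.2, 188.4]
tool_rot: [1.0, -0.017, 0.001, -0.001]
ft_force: [0.1, -0.0, -1.6]
width: 39.4
```

```bash
python3 bedp.py -24 72 95
```

```text
now [543.4 175.2 188.4] yaw -0.033 w 39.4 t 28.2 | row [-0.394  0.049  1.556] [-0.018 -0.008  0.048] | mm 96 deg 0.4
bed [ -0.5  74.9 188.4] F [ 0.1 -0.  -1.6]
```

Call:
{"api": "carry_out", "payload": {"targets": "-0.2 0.02 0.3 0 0 0.05 0; -0.39 0.05 0.7 0 0 0.05 0; -0.39 0.05 1.1 0 0 0.05 0; -0.39 0.05 1.1 0 0 0.05 0; -0.39 0.05 1.1 0 0 0.05 0"}}

```text
clock: 28.88
eef_pos: [520.5, 168.6, 122.5]
tool_rot: [1.0, -0.023, 0.0, -0.0]
ft_force: [-0.2, 0.1, -1.0]
width: 39.1
```

```bash
python3 bedp.py -24 72.5 91.5
```

```text
now [520.5 168.6 122.5] yaw -0.046 w 39.1 t 28.9 | row [-0.016 -0.085  0.516] [-0.001 -0.005 -0.044] | mm 31 deg 0.4
bed [-23.1  67.4 122.5] F [-0.2  0.1 -1. ]
```

Call:
{"api": "carry_out", "payload": {"targets": "-0.01 -0.08 0.1 0 0 -0.05 0; -0.01 -0.08 0.25 0 0 -0.05 0; -0.01 -0.08 0.4 0 0 -0.05 0; -0.01 -0.08 0.51 0 0 -0.05 0; -0.01 -0.08 0.51 0 0 -0.05 0"}}

```text
clock: 29.5
eef_pos: [519.4, 173.8, 90.3]
tool_rot: [1.0, -0.019, -0.001, 0.0]
ft_force: [-0.0, -0.1, 0.1]
width: 39.3
```

```bash
python3 bedp.py -23 75 89
```

```text
now [519.4 173.8  90.3] yaw -0.038 w 39.3 t 29.5 | row [ 0.024 -0.043  0.022] [0.004 0.008 0.013] | mm 3 deg 0.1
bed [-24.5  72.4  90.3] F [-0.  -0.1  0.1]
```

Call:
{"api": "carry_out", "payload": {"targets": "0.01 -0.01 0.01 0 0 0 0; 0.02 -0.02 0.01 0 0 0 0; 0.03 -0.03 0.01 0 0 0 0; 0.03 -0.05 0.02 0 0 0 0; 0.03 -0.05 0.02 0 0 0 0"}}

```text
clock: 30.12
eef_pos: [521.6, 176.0, 89.9]
tool_rot: [1.0, -0.02, -0.0, 0.001]
ft_force: [-1.6, -4.4, 2.7]
width: 39.3
```

```bash
python3 bedp.py -23 75 89
```

```text
now [521.6 176.   89.9] yaw -0.039 w 39.3 t 30.1 | row [-0.012 -0.004  0.015] [0.008 0.002 0.005] | mm 1 deg 0.1
bed [-22.3  74.7  89.9] F [-1.6 -4.4  2.7]
```

Call:
{"api": "carry_out", "payload": {"targets": "-0.005 0.01 0 0 0 0 0.66; -0.005 0.01 0 0 0 0 0.66; -0.005 0.01 0 0 0 0 0.66; -0.005 0.01 0 0 0 0 0.66; 0 0 -0.4 0 0 0 0.66"}}

```text
clock: 30.75
eef_pos: [520.8, 176.6, 112.9]
tool_rot: [1.0, -0.019, -0.001, 0.0]
ft_force: [0.2, -1.1, 1.4]
width: 56.5
```

Call:
{"api": "carry_out", "payload": {"targets": "0 0 -0.6 0 0 0 0.72; 0 0 -1.4 0 0 0 0.72; 0 0.7 -1.9 0 0 0 0.72; 0 1.6 -1.9 0 0 0 0.72; 0 2.5 -1.9 0 0 0 0.72"}}

```text
clock: 31.38
eef_pos: [515.9, 25.5, 228.5]
tool_rot: [1.0, -0.019, 0.001, -0.0]
ft_force: [1.1, -0.0, -0.3]
width: 61.6
```

```bash
python3 - <<'E'
from h import *
plan((524.5,-247,200),-.276,near=False)
snap('top','t4')
E
```

```text
now [515.9  25.5 228.5] yaw -0.038 w 61.6 t 31.4 | row [0.314 4.534 0.475] [-0.002 -0.011  1.706] | mm 274 deg 13.6
```

Call:
{"api": "carry_out", "payload": {"targets": "0.06 0.9 0.1 0 0 0.4 0.72; 0.12 1.8 0.2 0 0 0.8 0.72; 0.18 2.7 0.3 0 0 1.2 0.72; 0.25 3.6 0.4 0 0 1.6 0.72; 0.31 4.4 0.47 0 0 1.7 0.72"}}

```text
clock: 32.05
eef_pos: [524.2, -239.5, 199.4]
tool_rot: [0.99, -0.138, -0.0, 0.0]
ft_force: [-0.4, 0.1, 0.2]
width: 61.9
```

Call:
{"api": "carry_out", "payload": {"targets": "0 0 0 0 0 0 0.72; 0 0 0 0 0 0 0.72; 0 0 0 0 0 0 0.72; 0 0 0 0 0 0 0.72; 0 0 0 0 0 0 0.72"}}

```text
clock: 32.67
eef_pos: [524.5, -237.0, 199.8]
tool_rot: [0.991, -0.137, 0.0, 0.0]
ft_force: [-0.1, 0.5, 0.3]
width: 61.7
```

```bash
python3 near.py b1 524 -247 -.276
```

```text
[ 5.24140e+02 -2.46709e+02 -2.52000e-01  4.50000e-02]
now [ 524.5 -237.1  199.8] yaw -0.275 w 61.6 t 32.7 | row [0.038 0.155 2.697] [ 0.    -0.001 -0.165] | mm 162 deg 1.3
```

Call:
{"api": "carry_out", "payload": {"targets": "0.04 0.16 0.7 0 0 -0.1 0.72; 0.04 0.16 1.5 0 0 -0.1 0.72; 0.04 0.16 2.3 0 0 -0.1 0.72; 0.04 0.16 2.7 0 0 -0.1 0.72; 0.04 0.16 2.7 0 0 -0.1 0.72"}}

```text
clock: 33.35
eef_pos: [523.2, -246.8, 36.1]
tool_rot: [0.991, -0.13, -0.002, -0.0]
ft_force: [-0.1, 0.0, 0.1]
width: 61.2
```

Call:
{"api": "carry_out", "payload": {"targets": "0 0 0 0 0 0 0; 0 0 0 0 0 0 0; 0 0 0 0 0 0 0; 0 0 0 0 0 0 0; 0 0 0 0 0 0 0"}}

```text
clock: 33.98
eef_pos: [524.6, -247.9, 39.0]
tool_rot: [0.991, -0.131, 0.001, 0.0]
ft_force: [-1.3, -0.1, 7.8]
width: 39.7
```

Call:
{"api": "carry_out", "payload": {"targets": "0 0 -0.4 0 0 0 0; 0 0 -1.2 0 0 -0.2 0; 0 -0.7 -1.9 0 0 -0.6 0; 0 -1.5 -2.3 0 0 -1 0; 0 -2.4 -2.5 0 0 -1.5 0"}}

```text
clock: 34.6
eef_pos: [561.9, -108.0, 190.0]
tool_rot: [1.0, -0.026, 0.001, 0.001]
ft_force: [1.0, -0.9, -1.4]
width: 39.3
```

```bash
python3 bedp.py -24 32 130
```

```text
now [ 561.9 -108.   190. ] yaw -0.052 w 39.3 t 34.6 | row [-0.941 -3.979  0.993] [ 0.007 -0.021 -0.088] | mm 252 deg 0.7
bed [  29.4 -207.4  190. ] F [ 1.  -0.9 -1.4]
```

Call:
{"api": "carry_out", "payload": {"targets": "-0.2 -0.8 0 0 0 -0.05 0; -0.4 -1.6 0.1 0 0 -0.1 0; -0.6 -2.4 0.3 0 0 -0.1 0; -0.8 -3.2 0.6 0 0 -0.1 0; -0.94 -3.9 0.9 0 0 -0.1 0"}}

```text
clock: 35.22
eef_pos: [516.8, 129.8, 133.9]
tool_rot: [1.0, -0.019, 0.001, -0.0]
ft_force: [0.7, -0.2, -0.6]
width: 39.3
```

Call:
{"api": "carry_out", "payload": {"targets": "0 0 0 0 0 0 0; 0 0 0 0 0 0 0; 0 0 0 0 0 0 0; 0 0 0 0 0 0 0; 0 0 0 0 0 0 0"}}

```text
clock: 35.85
eef_pos: [517.5, 127.4, 133.9]
tool_rot: [1.0, -0.02, 0.0, 0.0]
ft_force: [-0.1, 0.3, -1.0]
width: 39.3
```

```bash
python3 bedp.py -24 31.5 90.5
```

```text
now [517.5 127.4 133.9] yaw -0.04 w 39.3 t 35.9 | row [ 0.008 -0.09   0.723] [ 0.    -0.003  0.001] | mm 44 deg 0.0
bed [-24.5  26.1 133.9] F [-0.1  0.3 -1. ]
```

Call:
{"api": "carry_out", "payload": {"targets": "0 -0.08 0.2 0 0 0 0; 0 -0.08 0.4 0 0 0 0; 0 -0.08 0.6 0 0 0 0; 0 -0.08 0.72 0 0 0 0; 0 -0.08 0.72 0 0 0 0"}}

```text
clock: 36.48
eef_pos: [517.1, 133.1, 89.7]
tool_rot: [1.0, -0.019, -0.001, 0.0]
ft_force: [0.8, 0.3, -0.3]
width: 39.9
```

```bash
python3 bedp.py -22.5 35 89
```

```text
now [517.1 133.1  89.7] yaw -0.038 w 39.9 t 36.5 | row [ 0.044 -0.055  0.011] [0.003 0.008 0.014] | mm 4 deg 0.1
bed [-25.1  31.7  89.7] F [ 0.8  0.3 -0.3]
```

Call:
{"api": "carry_out", "payload": {"targets": "0.02 -0.015 0 0 0 0 0; 0.03 -0.03 0 0 0 0 0; 0.045 -0.04 0 0 0 0 0; 0.045 -0.06 0.01 0 0 0 0; 0.045 -0.06 0.01 0 0 0 0"}}

```text
clock: 37.1
eef_pos: [519.7, 135.8, 89.8]
tool_rot: [1.0, -0.019, -0.001, 0.001]
ft_force: [-3.0, -3.1, 1.8]
width: 38.9
```

```bash
python3 bedp.py -22.5 35 89
```

```text
now [519.7 135.8  89.8] yaw -0.039 w 38.9 t 37.1 | row [ 0.002 -0.008  0.013] [0.008 0.007 0.008] | mm 1 deg 0.1
bed [-22.6  34.5  89.8] F [-3.  -3.1  1.8]
```

Call:
{"api": "carry_out", "payload": {"targets": "-0.005 0.01 0 0 0 0 0.66; -0.005 0.01 0 0 0 0 0.66; -0.005 0.01 0 0 0 0 0.66; -0.005 0.01 0 0 0 0 0.66; 0 0 -0.4 0 0 0 0.66"}}

```text
clock: 37.72
eef_pos: [519.4, 136.4, 112.9]
tool_rot: [1.0, -0.019, -0.001, 0.0]
ft_force: [0.5, 1.0, 0.9]
width: 56.1
```

Call:
{"api": "carry_out", "payload": {"targets": "0 0 -0.6 0 0 0 0.72; 0 0 -1.4 0 0 0 0.72; 0 0.7 -1.9 0 0 0 0.72; 0 1.6 -1.9 0 0 0 0.72; 0 2.5 -1.9 0 0 0 0.72"}}

```text
clock: 38.35
eef_pos: [514.6, -14.8, 228.5]
tool_rot: [1.0, -0.019, 0.001, 0.0]
ft_force: [1.1, -0.9, -0.3]
width: 61.6
```

```bash
python3 - <<'E'
from h import *
plan((535.3,-339,200),.13,near=False)
E
```

```text
now [514.6 -14.8 228.5] yaw -0.038 w 61.6 t 38.4 | row [0.549 5.386 0.477] [ 0.002 -0.011 -1.202] | mm 326 deg 9.6
```

Call:
{"api": "carry_out", "payload": {"targets": "0.1 1 0.1 0 0 -0.3 0.72; 0.2 2 0.2 0 0 -0.6 0.72; 0.3 3 0.3 0 0 -0.9 0.72; 0.45 4 0.4 0 0 -1.2 0.72; 0.55 5 0.47 0 0 -1.2 0.72"}}

```text
clock: 38.98
eef_pos: [536.0, -316.5, 199.4]
tool_rot: [0.998, 0.065, 0.0, -0.0]
ft_force: [0.8, -0.1, 0.2]
width: 61.7
```

Call:
{"api": "carry_out", "payload": {"targets": "0 0.2 0 0 0 0 0.72; 0 0.2 0 0 0 0 0.72; 0 0.2 0 0 0 0 0.72; 0 0.2 0 0 0 0 0.72; 0 0.2 0 0 0 0 0.72"}}

```text
clock: 39.6
eef_pos: [537.8, -325.3, 200.0]
tool_rot: [0.998, 0.065, 0.0, 0.0]
ft_force: [0.4, 0.2, -0.5]
width: 61.4
```

```bash
python3 near.py c1 535 -339 .13
```

```text
[ 5.35396e+02 -3.38919e+02  1.31000e-01  4.80000e-02]
now [ 537.7 -325.6  199.9] yaw 0.13 w 61.7 t 39.6 | row [-0.068  0.215  2.699] [ 0.002 -0.001 -0.006] | mm 162 deg 0.1
```

Call:
{"api": "carry_out", "payload": {"targets": "-0.07 0.21 0.7 0 0 0 0.72; -0.07 0.21 1.5 0 0 0 0.72; -0.07 0.21 2.3 0 0 0 0.72; -0.07 0.21 2.7 0 0 0 0.72; -0.07 0.21 2.7 0 0 0 0.72"}}

```text
clock: 40.28
eef_pos: [534.1, -338.5, 36.0]
tool_rot: [0.998, 0.065, -0.001, -0.001]
ft_force: [0.3, -0.5, 1.1]
width: 61.5
```

Call:
{"api": "carry_out", "payload": {"targets": "0 0 0 0 0 0 0; 0 0 0 0 0 0 0; 0 0 0 0 0 0 0; 0 0 0 0 0 0 0; 0 0 0 0 0 0 0"}}

```text
clock: 40.9
eef_pos: [535.6, -339.8, 39.1]
tool_rot: [0.998, 0.064, 0.001, 0.001]
ft_force: [-0.3, -0.7, 7.9]
width: 39.3
```

Call:
{"api": "carry_out", "payload": {"targets": "0 0 -0.4 0 0 0 0; 0 0 -1.2 0 0 0.2 0; 0 -0.7 -1.9 0 0 0.6 0; 0 -1.5 -2.3 0 0 1 0; 0 -2.4 -2.5 0 0 1.2 0"}}

```text
clock: 41.52
eef_pos: [516.6, -195.9, 189.7]
tool_rot: [1.0, -0.021, 0.001, 0.001]
ft_force: [0.1, 0.5, -0.6]
width: 39.5
```

```bash
python3 bedp.py -24 -10 130
```

```text
now [ 516.6 -195.9  189.7] yaw -0.041 w 39.5 t 41.5 | row [-0.202 -4.784  0.989] [ 0.008 -0.021 -0.009] | mm 293 deg 0.2
bed [ -12.4 -297.   189.7] F [ 0.1  0.5 -0.6]
```

Call:
{"api": "carry_out", "payload": {"targets": "-0.05 -0.95 0 0 0 0 0; -0.1 -1.9 0.1 0 0 0 0; -0.15 -2.9 0.3 0 0 0 0; -0.2 -3.9 0.6 0 0 0 0; -0.2 -4.75 0.9 0 0 0 0"}}

```text
clock: 42.15
eef_pos: [515.2, 90.8, 133.9]
tool_rot: [1.0, -0.019, 0.001, -0.0]
ft_force: [0.9, -0.6, -1.6]
width: 39.3
```

Call:
{"api": "carry_out", "payload": {"targets": "0 0 0 0 0 0 0; 0 0 0 0 0 0 0; 0 0 0 0 0 0 0; 0 0 0 0 0 0 0; 0 0 0 0 0 0 0"}}

```text
clock: 42.78
eef_pos: [515.6, 87.6, 133.9]
tool_rot: [1.0, -0.02, 0.0, 0.0]
ft_force: [-0.2, 0.3, -0.9]
width: 39.3
```

```bash
python3 bedp.py -24 -8.5 90.3
```

```text
now [515.6  87.6 133.9] yaw -0.04 w 39.3 t 42.8 | row [ 0.013 -0.088  0.727] [ 0.    -0.003 -0.002] | mm 44 deg 0.0
bed [-24.8 -13.8 133.9] F [-0.2  0.3 -0.9]
```

Call:
{"api": "carry_out", "payload": {"targets": "0.01 -0.08 0.2 0 0 0 0; 0.01 -0.08 0.4 0 0 0 0; 0.01 -0.08 0.6 0 0 0 0; 0.01 -0.08 0.72 0 0 0 0; 0.01 -0.08 0.72 0 0 0 0"}}

```text
clock: 43.4
eef_pos: [515.9, 93.4, 89.8]
tool_rot: [1.0, -0.019, -0.0, 0.0]
ft_force: [0.3, 0.3, 0.0]
width: 39.5
```

Call:
{"api": "carry_out", "payload": {"targets": "0.01 -0.015 0 0 0 0 0; 0.02 -0.03 0 0 0 0 0; 0.035 -0.04 0 0 0 0 0; 0.035 -0.065 0.01 0 0 0 0; 0.035 -0.065 0.01 0 0 0 0"}}

```text
clock: 44.02
eef_pos: [518.2, 96.4, 89.8]
tool_rot: [1.0, -0.02, -0.0, 0.001]
ft_force: [-0.2, -5.1, 1.4]
width: 39.8
```

```bash
python3 bedp.py -22.5 -5 89
```

```text
now [518.2  96.4  89.8] yaw -0.039 w 39.8 t 44.0 | row [0.001 0.002 0.014] [0.009 0.004 0.006] | mm 1 deg 0.1
bed [-22.6  -4.9  89.8] F [-0.2 -5.1  1.4]
```

Call:
{"api": "carry_out", "payload": {"targets": "-0.005 0.01 0 0 0 0 0.66; -0.005 0.01 0 0 0 0 0.66; -0.005 0.01 0 0 0 0 0.66; -0.005 0.01 0 0 0 0 0.66; 0 0 -0.4 0 0 0 0.66"}}

```text
clock: 44.65
eef_pos: [517.5, 97.3, 112.9]
tool_rot: [1.0, -0.019, -0.001, 0.0]
ft_force: [-0.2, 0.1, 0.3]
width: 56.5
```

Call:
{"api": "carry_out", "payload": {"targets": "0 0 -0.6 0 0 0 0.72; 0 0 -1.4 0 0 0 0.72; 0 0.7 -1.9 0 0 0 0.72; 0 1.6 -1.9 0 0 0 0.72; 0 2.5 -1.9 0 0 0 0.72"}}

```text
clock: 45.28
eef_pos: [512.6, -54.0, 228.5]
tool_rot: [1.0, -0.019, 0.001, 0.0]
ft_force: [0.5, -0.4, -0.5]
width: 61.6
```

```bash
python3 - <<'E'
from h import *
plan((628.5,-341,200),.11,near=False)
im,c=snap('top','t5')
print(np.round(jarfit(im,c,(628.5,-341),.11,bias=0),3))
E
```

```text
now [512.6 -54.  228.5] yaw -0.038 w 61.6 t 45.3 | row [2.109 4.707 0.48 ] [ 0.002 -0.01  -1.058] | mm 311 deg 8.5
[ 6.00597e+02 -4.84093e+02  2.70000e-02  4.39000e-01]
```

Call:
{"api": "carry_out", "payload": {"targets": "0.4 0.9 0.1 0 0 -0.3 0.72; 0.8 1.8 0.2 0 0 -0.6 0.72; 1.2 2.7 0.3 0 0 -0.9 0.72; 1.6 3.6 0.4 0 0 -1.05 0.72; 2 4.5 0.47 0 0 -1.05 0.72"}}

```text
clock: 45.95
eef_pos: [622.6, -328.6, 199.2]
tool_rot: [0.999, 0.054, -0.0, -0.0]
ft_force: [0.4, -0.2, -0.2]
width: 61.5
```

Call:
{"api": "carry_out", "payload": {"targets": "0.1 0.35 0 0 0 0 0.72; 0.1 0.35 0 0 0 0 0.72; 0.1 0.35 0 0 0 0 0.72; 0.1 0.35 0 0 0 0 0.72; 0.1 0.35 0 0 0 0 0.72"}}

```text
clock: 46.58
eef_pos: [630.5, -346.2, 200.1]
tool_rot: [0.999, 0.055, 0.0, 0.0]
ft_force: [-0.4, -0.4, 0.9]
width: 61.6
```

```bash
python3 near.py d1 628.5 -341 .11
```

```text
[ 6.28451e+02 -3.40325e+02  1.16000e-01  4.20000e-02]
now [ 630.5 -346.5  200. ] yaw 0.109 w 61.6 t 46.6 | row [-0.023 -0.107  2.701] [ 0.002 -0.002 -0.053] | mm 162 deg 0.4
```

Call:
{"api": "carry_out", "payload": {"targets": "-0.02 -0.1 0.7 0 0 -0.05 0.72; -0.02 -0.1 1.5 0 0 -0.05 0.72; -0.02 -0.1 2.3 0 0 -0.05 0.72; -0.02 -0.1 2.7 0 0 -0.05 0.72; -0.02 -0.1 2.7 0 0 -0.05 0.72"}}

```text
clock: 47.25
eef_pos: [628.0, -340.9, 36.4]
tool_rot: [0.998, 0.058, -0.001, -0.001]
ft_force: [-0.3, 0.4, 0.4]
width: 61.4
```

Call:
{"api": "carry_out", "payload": {"targets": "0 0 0 0 0 0 0; 0 0 0 0 0 0 0; 0 0 0 0 0 0 0; 0 0 0 0 0 0 0; 0 0 0 0 0 0 0"}}

```text
clock: 47.88
eef_pos: [629.7, -342.0, 39.8]
tool_rot: [0.998, 0.057, 0.001, 0.001]
ft_force: [-0.3, -0.3, 7.4]
width: 39.5
```

Call:
{"api": "carry_out", "payload": {"targets": "0 0 -0.4 0 0 0 0; 0 0 -1.2 0 0 0.2 0; 0 -0.7 -1.9 0 0 0.6 0; 0 -1.5 -2.3 0 0 1 0; 0 -2.4 -2.5 0 0 1.1 0"}}

```text
clock: 48.5
eef_pos: [612.4, -197.6, 191.3]
tool_rot: [1.0, -0.02, 0.002, 0.001]
ft_force: [0.3, 0.4, -0.6]
width: 39.2
```

```bash
python3 bedp.py -24 -50 130
```

```text
now [ 612.4 -197.6  191.3] yaw -0.041 w 39.2 t 48.5 | row [-1.796 -4.081  1.01 ] [ 0.008 -0.028 -0.005] | mm 274 deg 0.2
bed [  83.3 -294.9  191.3] F [ 0.3  0.4 -0.6]
```

Call:
{"api": "carry_out", "payload": {"targets": "-0.4 -0.8 0 0 0 0 0; -0.8 -1.6 0.1 0 0 0 0; -1.2 -2.4 0.3 0 0 0 0; -1.6 -3.2 0.6 0 0 0 0; -1.8 -4.05 0.9 0 0 0 0"}}

```text
clock: 49.12
eef_pos: [512.6, 49.5, 135.0]
tool_rot: [1.0, -0.02, 0.001, 0.0]
ft_force: [1.2, 0.5, -0.4]
width: 39.3
```

Call:
{"api": "carry_out", "payload": {"targets": "0 0 0 0 0 0 0; 0 0 0 0 0 0 0; 0 0 0 0 0 0 0; 0 0 0 0 0 0 0; 0 0 0 0 0 0 0"}}

```text
clock: 49.75
eef_pos: [513.6, 47.6, 133.8]
tool_rot: [1.0, -0.02, 0.0, 0.0]
ft_force: [0.2, -0.5, -1.3]
width: 39.3
```

```bash
python3 bedp.py -24.4 -48.5 90.8
```

```text
now [513.6  47.6 133.8] yaw -0.04 w 39.3 t 49.8 | row [ 0.012 -0.089  0.717] [ 0.001 -0.002 -0.001] | mm 43 deg 0.0
bed [-25.1 -53.8 133.8] F [ 0.2 -0.5 -1.3]
```

Call:
{"api": "carry_out", "payload": {"targets": "0.01 -0.08 0.2 0 0 0 0; 0.01 -0.08 0.4 0 0 0 0; 0.01 -0.08 0.6 0 0 0 0; 0.01 -0.08 0.71 0 0 0 0; 0.01 -0.08 0.71 0 0 0 0"}}

```text
clock: 50.38
eef_pos: [514.0, 53.4, 90.4]
tool_rot: [1.0, -0.019, -0.0, 0.0]
ft_force: [0.0, 0.6, -0.3]
width: 39.2
```

Call:
{"api": "carry_out", "payload": {"targets": "0.01 -0.015 0 0 0 0 0; 0.02 -0.03 0 0 0 0 0; 0.035 -0.04 0 0 0 0 0; 0.035 -0.065 0.01 0 0 0 0; 0.035 -0.065 0.01 0 0 0 0"}}

```text
clock: 51.0
eef_pos: [516.2, 55.8, 90.5]
tool_rot: [1.0, -0.02, -0.0, 0.001]
ft_force: [-0.2, -5.9, 1.7]
width: 38.9
```

```bash
python3 bedp.py -22.5 -45 89.8
```

```text
now [516.2  55.8  90.5] yaw -0.04 w 38.9 t 51.0 | row [ 0.007 -0.01   0.011] [0.014 0.005 0.001] | mm 1 deg 0.1
bed [-22.9 -45.6  90.5] F [-0.2 -5.9  1.7]
```

Release and look from above.

Call:
{"api": "carry_out", "payload": {"targets": "-0.005 0.01 0 0 0 0 0.66; -0.005 0.01 0 0 0 0 0.66; -0.005 0.01 0 0 0 0 0.66; -0.005 0.01 0 0 0 0 0.66; 0 0 -0.4 0 0 0 0.66"}}

```text
clock: 51.62
eef_pos: [515.6, 57.2, 113.6]
tool_rot: [1.0, -0.019, -0.001, 0.0]
ft_force: [0.5, -0.3, 0.7]
width: 56.6
```

Call:
{"api": "carry_out", "payload": {"targets": "0 0 -0.8 0 0 0 0.6; 0 -0.5 -1.6 0 0 0 0.5; 0.2 -1 -2.4 0 0 0 0.5; 0.5 -1.5 -3.2 0 0 0 0.5; 0.5 -1.5 -3.2 0 0 0 0.5"}}

```text
clock: 52.25
eef_pos: [552.0, 149.4, 310.3]
tool_rot: [1.0, -0.018, 0.004, -0.002]
ft_force: [-1.3, -1.1, -0.7]
width: 42.7
```

Call:
{"api": "carry_out", "payload": {"targets": "0 0 0 0 0 0 0.5; 0 0 0 0 0 0 0.5; 0 0 0 0 0 0 0.5; 0 0 0 0 0 0 0.5; 0 0 0 0 0 0 0.5"}}

```text
clock: 52.88
eef_pos: [549.8, 145.8, 306.2]
tool_rot: [1.0, -0.019, -0.0, 0.0]
ft_force: [0.2, -0.1, 0.5]
width: 42.9
```

```bash
python3 - <<'E'
from h import *
im,c=snap('wrist','w10'); plan((638.4,287.3,300),1.356,near=False)
t=np.array([540.9-1.2,100.4]); a=-.04; R=np.array([[np.cos(a),-np.sin(a)],[np.sin(a),np.cos(a)]])
o=im.copy()
for y in (75,35,-5,-45):
    L=np.array([(-43,y-20),(-3,y-20),(-3,y+20),(-43,y+20)],float)
    u=proj(c,np.c_[L@R.T+t,np.full(4,100)]); cv2.polylines(o,[np.round(u*8).astype(np.int32)],True,(0,0,255),1,shift=3); print(u.round(1).tolist())
v=cv2.resize(np.hstack([im[30:330,140:340],o[30:330,140:340]]),None,fx=2,fy=2,interpolation=cv2.INTER_CUBIC); cv2.imwrite('pics/w10c.png',v)
E
```

```text
now [549.9 145.8 306.3] yaw -0.039 w 42.6 t 52.9 | row [ 1.384 -2.413  0.105] [-1.000e-03  2.000e-03 -9.988e+00] | mm 167 deg 79.9
[[223.9, 166.3], [266.9, 166.3], [266.7, 122.4], [222.3, 122.5]]
[[225.5, 207.5], [267.2, 207.6], [266.9, 166.3], [223.9, 166.3]]
[[227.1, 246.2], [267.5, 246.3], [267.2, 207.6], [225.5, 207.5]]
[[228.7, 282.3], [267.8, 282.4], [267.5, 246.3], [227.1, 246.2]]
```

View pics/w10c.png

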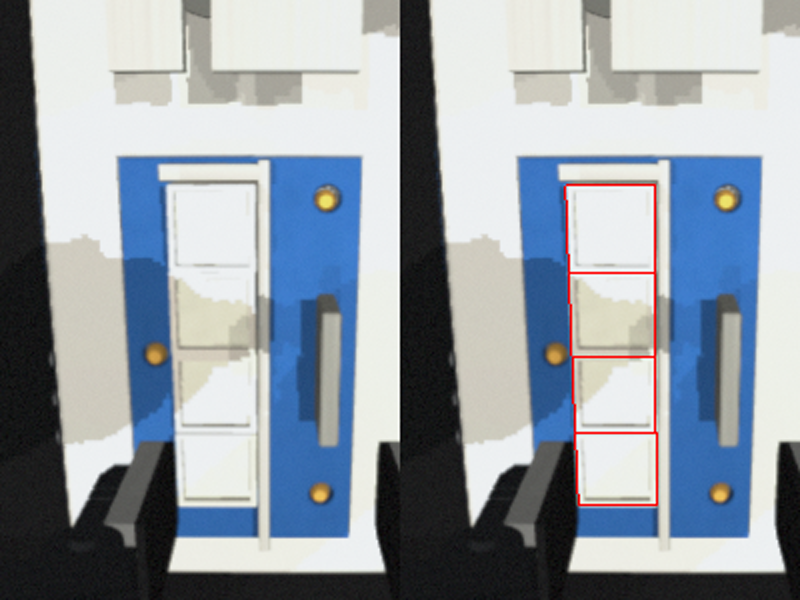

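Call:
{"api": "carry_out", "payload": {"targets": "0.3 -0.5 0 0 0 -1.3 0.5; 0.6 -1 0 0 0 -2.6 0.5; 0.9 -1.5 0 0 0 -3.9 0.5; 1.2 -2 0 0 0 -5.2 0.5; 1.38 -2.4 0 0 0 -6.5 0.5"}}

```text
clock: 53.55
eef_pos: [638.9, 287.7, 306.2]
tool_rot: [0.906, 0.424, -0.0, -0.0]
ft_force: [-0.9, -0.9, 0.3]
width: 42.9
```

Call:
{"api": "carry_out", "payload": {"targets": "0 0 0 0 0 -1.2 0.5; 0 0 0 0 0 -2.4 0.5; 0 0 0 0 0 -3.5 0.5; 0 0 0 0 0 -3.5 0.5; 0 0 0 0 0 -3.5 0.5"}}

```text
clock: 54.18
eef_pos: [638.2, 286.5, 306.3]
tool_rot: [0.779, 0.627, -0.0, -0.0]
ft_force: [0.7, 0.1, 1.0]
width: 42.6
```

```bash
python3 - <<'E'
from h import *
im,c=snap('wrist','w11'); plan((638.4,287.3,207),1.356,near=False)
u=proj(c,[(638.4,287.3,229),(638.4,287.3,175)]);print(u)
g=cv2.cvtColor(im,cv2.COLOR_BGR2GRAY); 
for dx in (0,): 
    y=int(u[0][1]); print(g[y,220:340].tolist()[::3])
cv2.imwrite('pics/w11c.png',im)
E
```

```text
now [638.1 286.6 306.5] yaw 1.355 w 42.6 t 54.2 | row [0.013 0.002 1.658] [ 0.     0.001 -0.007] | mm 99 deg 0.1
[[280.98169559 224.02879017]
 [280.39154207 199.56204606]]
[21, 23, 32, 23, 24, 28, 25, 30, 17, 22, 25, 26, 16, 14, 28, 227, 39, 36, 40, 42, 46, 42, 47, 38, 36, 206, 94, 30, 26, 24, 25, 26, 24, 28, 24, 25, 28, 27, 29, 21]
```

View pics/w11c.png

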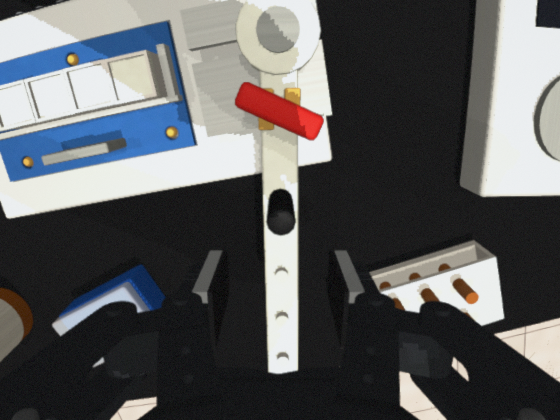

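Call:
{"api": "carry_out", "payload": {"targets": "0.01 0 0.5 0 0 0 0.5; 0.01 0 1 0 0 0 0.5; 0.01 0 1.5 0 0 0 0.5; 0.01 0 1.65 0 0 0 0.5; 0.01 0 1.65 0 0 0 0", "squeeze": 30}}

```text
clock: 54.85
eef_pos: [638.3, 287.4, 207.6]
tool_rot: [0.778, 0.628, -0.0, -0.0]
ft_force: [-1.1, 1.0, 0.5]
width: 25.8
```

Call:
{"api": "carry_out", "payload": {"targets": "0 0 0 0 0 0 0; 0 0 0 0 0 0 0; 0 0 0 0 0 0 0; 0 0 0 0 0 0 0; 0 0 0 0 0 0 0"}}

```text
clock: 55.48
eef_pos: [638.6, 287.7, 208.4]
tool_rot: [0.778, 0.628, 0.001, 0.0]
ft_force: [-1.0, 0.9, 5.4]
width: 17.4
```

Call:
{"api": "carry_out", "payload": {"targets": "-0.27 -0.02 0 0 0 1 0; -0.53 -0.07 0 0 0 2 0; -0.78 -0.17 0 0 0 3 0; -1.02 -0.29 0 0 0 4 0; -1.23 -0.45 0 0 0 5 0"}}

```text
clock: 56.1
eef_pos: [597.0, 220.7, 208.3]
tool_rot: [0.947, 0.321, 0.001, -0.0]
ft_force: [1.8, 2.2, 4.4]
width: 16.7
```

Call:
{"api": "carry_out", "payload": {"targets": "-0.27 -0.02 0 0 0 1 0; -0.53 -0.07 0 0 0 2 0; -0.78 -0.17 0 0 0 3 0; -1.02 -0.29 0 0 0 4 0; -1.15 -0.39 0 0 0 4.6 0"}}

```text
clock: 56.72
eef_pos: [527.9, 196.3, 208.3]
tool_rot: [1.0, 0.006, 0.001, 0.0]
ft_force: [2.7, -1.6, 4.5]
width: 17.4
```

Call:
{"api": "carry_out", "payload": {"targets": "0 0 0 0 0 0 0; 0 0 0 0 0 0 0; 0 0 0 0 0 0 0; 0 0 0 0 0 0 0; 0 0 0 0 0 0 0"}}

```text
clock: 57.35
eef_pos: [528.2, 196.4, 208.3]
tool_rot: [1.0, 0.009, 0.001, 0.0]
ft_force: [0.7, -3.0, 8.4]
width: 17.3
```

```bash
python3 - <<'E'
from h import *
plan((522.05,196.4,207),-.04,near=False); s=readout.observe(); print(s['ft_force'])
v=s['eef_pos'][:2]-[526.3,311.2]; print('boom est',np.arctan2(v[1],v[0])+np.pi/2+.04,np.hypot(*v)); v=np.array([522.1,196.4])-[526.3,311.2]; print('at grip then',np.arctan2(v[1],v[0])+np.pi/2+.04)
E
```

```text
now [528.2 196.4 208.3] yaw 0.017 w 17.3 t 57.4 | row [-0.103 -0.002  0.021] [ 0.004 -0.01   0.41 ] | mm 6 deg 3.3
[ 0.74341008 -3.0174208   8.40181234]
boom est 0.0568315284804883 114.85674143792406
at grip then 0.003430944086459241
```

Call:
{"api": "carry_out", "payload": {"targets": "-0.05 0 0 0 0 0.2 0; -0.1 0 0 0 0 0.41 0; -0.1 0 0 0 0 0.41 0; -0.1 0 0 0 0 0.41 0; -0.1 0 0 0 0 0.41 0"}}

```text
clock: 57.98
eef_pos: [522.1, 196.4, 208.3]
tool_rot: [1.0, -0.02, 0.001, 0.0]
ft_force: [0.3, -2.5, 8.5]
width: 17.4
```

Call:
{"api": "carry_out", "payload": {"targets": "0 0 0 0 0 0 0; 0 0 0 0 0 0 0; 0 0 0 0 0 0 0.3; 0 0 0 0 0 0 0.5; 0 0 0 0 0 0 0.5"}}

```text
clock: 58.6
eef_pos: [521.3, 196.9, 207.2]
tool_rot: [1.0, -0.02, -0.0, 0.0]
ft_force: [0.8, -0.6, -0.4]
width: 42.7
```

Call:
{"api": "carry_out", "payload": {"targets": "0 0 -0.5 0 0 0 0.4; 0 0 -1 0 0 -0.8 0.4; 0 -0.5 -1.5 0 0 -2 0.4; 0 -0.8 -1.6 0 0 -3.2 0.4; 0 -1.1 -1.6 0 0 -4.4 0.4"}}

```text
clock: 59.22
eef_pos: [524.2, 263.7, 304.3]
tool_rot: [0.958, 0.286, 0.001, -0.0]
ft_force: [0.3, -0.3, 0.2]
width: 34.1
```

```bash
python3 - <<'E'
from h import *
plan((523.9,262.6,300),1.11,near=False)
E
```

```text
now [524.2 263.7 304.3] yaw 0.58 w 34.1 t 59.2 | row [-0.014  0.012  0.071] [ 0.004 -0.008 -3.794] | mm 4 deg 30.4
```

Call:
{"api": "carry_out", "payload": {"targets": "0 0 0 0 0 -1.3 0.4; 0 0 0 0 0 -2.6 0.4; 0 0 0 0 0 -3.8 0.4; 0 0 0 0 0 -3.8 0.4; 0 0 0 0 0 -3.8 0.4"}}

```text
clock: 59.85
eef_pos: [524.0, 262.7, 303.3]
tool_rot: [0.852, 0.523, -0.0, -0.0]
ft_force: [0.3, -0.2, 0.1]
width: 34.6
```

```bash
python3 - <<'E'
from h import *
im,c=snap('wrist','w12')
red=im.astype(int); m=(red[...,2]>120)&(red[...,1]<60)&(red[...,0]<60); ys,xs=np.nonzero(m); r=cv2.minAreaRect(np.c_[xs,ys].astype(np.float32));b=cv2.boxPoints(r)
P=onz(c,b,246.5); d=max([P[1]-P[0],P[2]-P[1]],key=np.linalg.norm); s=readout.observe(); X=Rot.from_quat(s['tool_rot']).as_matrix()[:,0]
ctr=P.mean(0)+1.2*X; print('bar deg',np.degrees(np.arctan2(d[1],d[0])),ctr)
plan((523.9,262.6,237),1.11,near=False)
# the same measure on w4 for comparison
c4=loadcam('w4'); red=cv2.imread('pics/w4.png').astype(int); m=(red[...,2]>120)&(red[...,1]<60)&(red[...,0]<60); ys,xs=np.nonzero(m); print(onz(c4,[cv2.minAreaRect(np.c_[xs,ys].astype(np.float32))[0]],246.5), onz(c,[r[0]],246.5))
E
```

```text
bar deg 152.43930345112966 [521.35771321 262.61123121 246.49985351]
now [524.  262.8 303.4] yaw 1.102 w 34.0 t 59.9 | row [-0.004 -0.     1.107] [-0.     0.001 -0.057] | mm 66 deg 0.5
[[519.64595271 261.78012135 246.5       ]] [[520.00916535 261.95347189 246.5       ]]
```

Call:
{"api": "carry_out", "payload": {"targets": "0 0 0.4 0 0 0 0.4; 0 0 0.8 0 0 0 0.4; 0 0 1.1 0 0 0 0.4; 0 0 1.1 0 0 0 0.4; 0 0 1.1 0 0 0 0", "squeeze": 60}}

```text
clock: 60.52
eef_pos: [524.3, 263.3, 238.1]
tool_rot: [0.851, 0.525, 0.0, -0.0]
ft_force: [-0.9, -2.5, 1.5]
width: 17.3
```

Call:
{"api": "carry_out", "payload": {"targets": "0 0 0 0 0 0 0; 0 0 0 0 0 0 0; 0 0 0 0 0 0 0; 0 0 -0.02 0 0 0 0; 0 0 -0.03 0 0 0 0"}}

```text
clock: 61.15
eef_pos: [524.0, 262.0, 238.7]
tool_rot: [0.851, 0.525, -0.001, 0.0]
ft_force: [-0.2, -3.3, -9.9]
width: 13.1
```

Call:
{"api": "carry_out", "payload": {"targets": "0 0 0 0 0 0.8 0; 0 0 0 0 0 1.6 0; 0 0 0 0 0 2.4 0; 0 0 0 0 0 3.2 0; 0 0 0 0 0 4 0"}}

```text
clock: 61.78
eef_pos: [524.3, 262.4, 238.6]
tool_rot: [0.963, 0.268, -0.0, 0.0]
ft_force: [1.4, -3.1, -9.3]
width: 12.9
```

Call:
{"api": "carry_out", "payload": {"targets": "0 0 0 0 0 0.8 0; 0 0 0 0 0 1.6 0; 0 0 0 0 0 2.4 0; 0 0 0 0 0 3.4 0; 0 0 0 0 0 4.2 0"}}

```text
clock: 62.4
eef_pos: [524.2, 262.6, 238.4]
tool_rot: [1.0, -0.022, -0.0, 0.0]
ft_force: [2.3, -2.9, -10.0]
width: 13.1
```

Call:
{"api": "carry_out", "payload": {"targets": "0 0 0 0 0 0 0; 0 0 0.06 0 0 0 0; 0 0 0.12 0 0 0 0; 0 0 0.18 0 0 0 0; 0 0 0.24 0 0 0 0"}}

```text
clock: 63.02
eef_pos: [524.7, 263.1, 225.7]
tool_rot: [1.0, -0.02, 0.001, -0.0]
ft_force: [-3.1, -8.1, 27.1]
width: 13.1
```

```bash
python3 - <<'E'
from h import *
plan((523.9,262.6,224),-.04,near=False); print(readout.observe()['ft_force'])
E
```

```text
now [524.7 263.1 225.7] yaw -0.04 w 13.1 t 63.0 | row [-0.012  0.009  0.028] [-0.004 -0.01   0.001] | mm 2 deg 0.1
[-3.06960003 -8.09671147 27.13356775]
```

Call:
{"api": "carry_out", "payload": {"targets": "0 0 -0.03 0 0 0 0; 0 0 -0.03 0 0 0 0.3; 0 0 -0.03 0 0 0 0.4; 0 0 -0.03 0 0 0 0.5; 0 0 -0.5 0 0 0 0.5"}}

```text
clock: 63.65
eef_pos: [523.1, 262.7, 253.6]
tool_rot: [1.0, -0.02, -0.002, 0.001]
ft_force: [0.0, 0.3, -0.7]
width: 42.5
```

Call:
{"api": "carry_out", "payload": {"targets": "0 0 -0.7 0 0 0 0.5; 0 0.5 -1.4 0 0 0 0.5; 0 1 -2 0 0 0 0.5; 0 1.2 -2.2 0 0 0 0.5; 0 1.2 -2.2 0 0 0 0.5"}}

```text
clock: 64.28
eef_pos: [521.4, 190.7, 387.1]
tool_rot: [1.0, -0.021, 0.001, -0.0]
ft_force: [0.1, 0.7, -0.0]
width: 42.6
```

Call:
{"api": "carry_out", "payload": {"targets": "0 0 0 0 0 0 0.5; 0 0 0 0 0 0 0.5; 0 0 0 0 0 0 0.5; 0 0 0 0 0 0 0.5; 0 0 0 0 0 0 0.5"}}

```text
clock: 64.9
eef_pos: [521.2, 191.0, 386.7]
tool_rot: [1.0, -0.02, -0.0, 0.0]
ft_force: [-0.2, 0.1, -0.0]
width: 42.6
```

```bash
python3 - <<'E'
from h import *
im,c=snap('wrist','w13'); im2,cs=snap('side','s2'); s=readout.observe(); print(s['eef_pos'],s['ft_force'])
for n,i,cc in [('w13',im,c),('w3',cv2.imread('pics/w3.png'),loadcam('w3')),('s2',im2,cs),('side0',cv2.imread('pics/side0.png'),cam('side'))]:
    r=i.astype(int); m=((r[...,2]>120)&(r[...,1]<60)&(r[...,0]<60)).astype(np.uint8); k,l,st,ct=cv2.connectedComponentsWithStats(m); j=[a for a in range(1,k) if st[a,4]>40]; print(n,[(st[a].tolist(),ct[a].round(2).tolist()) for a in j]); print(proj(cc,[(523.9,262,224+10),(523.9,262,234+9.5)]).round(1).tolist())
a=np.hstack([im[:, 130:430],im2[150:360,100:330].repeat(2,0).repeat(2,1)]); cv2.imwrite('pics/fin.png',a); print(a.shape)
E
```

```text
[521.19435139 190.94733762 386.84458865] [ 0.43206962 -0.34303138  0.31371081]
w13 [([270, 70, 17, 60, 804], [277.38, 101.11])]
[[279.3, 97.3], [279.3, 97.2]]
w3 [([260, 195, 29, 90, 2317], [273.9, 239.75])]
[[275.7, 242.7], [275.6, 250.6]]
s2 [([313, 129, 9, 9, 63], [317.25, 132.76]), ([174, 254, 18, 19, 180], [182.86, 262.63])]
[[182.4, 260.4], [181.9, 257.3]]
side0 [([313, 129, 9, 9, 63], [317.25, 132.76]), ([174, 254, 18, 19, 180], [182.87, 262.69])]
[[182.4, 260.4], [181.9, 257.3]]
(420, 760, 3)
```

View pics/fin.png

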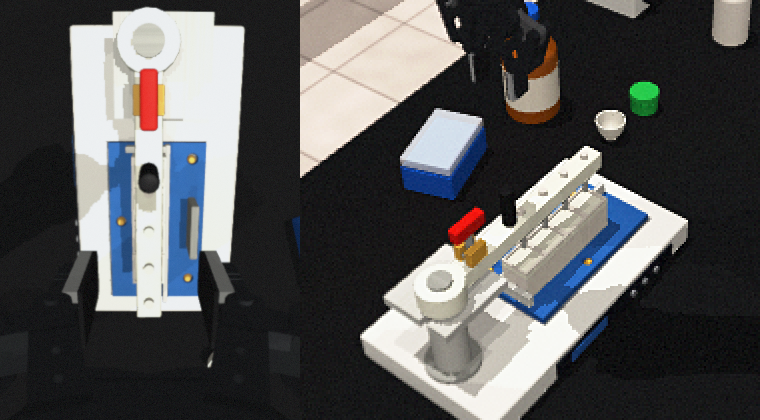

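```bash
python3 -c "
from plant import order; print(order.close_job())"
```

```text
the job is handed in; nothing more can be done
None
```

The fraction collector is ready, and the job was handed in at about 65 s of robot time; handing in reports no verdict. I pulled and twisted the plunger, swung the arm back to about 1.4 rad and fitted the tray on the studs. All four jars that were there went into the row from the end stop. I then swung the arm back and dropped the plunger home.

**Last checks**
- **Plunger:** in the side view the T-bar is within 0.1 px of where it was at the start. I also felt the plunger bottom out about 12.5 mm below its twisted rest. Both say it is home and the arm locked.
- **Tray:** contact force came exactly at the expected seated height, and the studs showed in all three holes.
- **Jars:** each one met its neighbour or the end stop with 3 to 6 N. In the wrist view, before the arm swung back over them, all four matched their projected places.
- **Last view:** the row was still straight under the arm, and the bystanders in that view looked undisturbed. Not all of them were in it, and I did not measure them. I saw no jar knocked aside.

**Disagreement:** the wrist camera put things about 1.2 mm off along the jaw axis compared with the top camera and the actual grips. I corrected for that throughout.

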